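Kit levers and gauge for a lock rebuild

TASK

Make up the kit for a lock rebuild. Push the bin's spring-closed flap open by its bar with the steel door stop and leave the stop standing on the bin's ledge as the prop; with the flap staying propped, take every brass lever tumbler out of the bin and lay them all flat in the aluminium kit tray; only when all are in the tray, take the stop away so that the flap shuts, and stand it upright on the counter. At any time on the way, slide the pale grey key gauge flat and fully home into the holder slot beside the tray; leave the other things on the counter alone.

Things in the scene. Friction and masses are not known exactly. Their poses are not given: they have to be found in the camera images.
- bin: Fixed grey steel feed bin, 172 x 172 mm outside, wall top 40 mm above the counter, walls 4 mm, under a clear flap. Origin: underside centre of the walled part; x away from the robot, y left to the hinge side, z up; turned up to 0.12 rad. From its near wall a 4 mm thick ledge plate runs towards the robot (x = -86 to -250 mm, y = 39 to 144 mm).
- bin_well (a point): Centre of the floor of the 136 x 136 mm well inside the bin, 4 mm above the counter (bin x = 0, y = -10 mm); axes as the bin. The border round the well is 10 mm above the well floor. The levers lie in the well.
- prop_seat (a point): Place of the stop's foot centre on top of the ledge (4 mm above the counter) when propping: bin x = -210, y = 92 mm; flap then about 1.54 rad open. A ridge 6 mm high, 6 mm thick, 60 mm long along x has its inner face 28 mm to -y of here. Set the foot down 0 to 8 mm further to +y than this; on release the bar presses it (about 1 N) back to the ridge.
- flap (a joint): Angle of the clear flap, rad: 0 shut (level on the bin), growing as it swings up about a hinge line along the bin's x at y = 84 mm, 42 mm above the counter; end stop 1.9. Spring and weight shut it (0.1 N m shut, 0.04 N m at 1.5 rad). Flap: 172 mm along x, reaching 172 mm from the hinge. Pushing its bar to the bin's +y opens it.
- flap_bar (a point): On the flap's steel bar: 10 mm round, along the bin's x from -96 to -234 mm, carried over the ledge by a crank arm at x = -96 mm; this point is at x = -210 mm. At flap angle q it is 45*sin(q-0.785) mm to +y of the hinge line and 45*cos(q-0.785) mm above it (shut: 32 mm to -y, 74 mm above the counter). The ledge below the bar is free.
- stop: Steel door stop, the prop: upright cylinder 36 mm diameter with a foot flange 56 mm diameter and 10 mm high, 95 mm tall in all, 0.65 kg. Origin: centre of the underside, z up. Starts standing on the counter.
- gauge: Pale grey plastic key gauge lying flat: plate 110 x 46 x 5 mm (long along its x) with a thumb rib on top, 50 mm long, 12 mm wide, 18 mm high (rib top 23 mm above the underside), rib centre 26 mm to -x of the middle. Origin: centre of the plate's underside; the +x end without rib goes into the slot first. 50 g.
- kit: Fixed aluminium kit tray. Origin: underside, below the middle of the tray; x away from the robot, y left, z up; turned by up to 0.15 rad. Inside 150 (x) x 124 (y) mm, floor 4 mm above the counter, walls to 16 mm. At its +y side on the same 4 mm base is the black gauge holder, x = -15 to 46, y = 72 to 138 mm, 19 mm high.
- slot_home (a point): Where the gauge's origin lies when fully home (x = -21, y = 105 mm of the tray), 4 mm above the counter; axes as the tray. The holder's flat roofed slot is 50 mm wide, 4 to 13 mm above the counter, its mouth 6 mm to +x of here, its end wall 55 mm to +x; 6 mm high flared guides reach 14 mm to -x of here. The gauge slides in along +x.
- spacer: White nylon spacer ring, 38 mm diameter, 22 mm high, standing on the counter; bystander, origin at the underside.
- padlock: Brass padlock lying flat, about 70 x 40 x 22 mm; bystander, origin at the underside.
- driver: Screwdriver lying on the counter; bystander.
- lever0: Brass lever tumbler: flat 48 x 30 x 8 mm body (long along its x) with a round pivot stud, 14 mm diameter, 22 mm tall, standing up from its centre (stud top 30 mm above the underside); 90 g. Origin: centre of the underside, z up along the stud. Starts lying flat in the bin's well; 3 to 5 of the five are present, an absent one reads None.
- lever1: Brass lever tumbler: flat 48 x 30 x 8 mm body (long along its x) with a round pivot stud, 14 mm diameter, 22 mm tall, standing up from its centre (stud top 30 mm above the underside); 90 g. Origin: centre of the underside, z up along the stud. Starts lying flat in the bin's well; 3 to 5 of the five are present, an absent one reads None.
- lever2: Brass lever tumbler: flat 48 x 30 x 8 mm body (long along its x) with a round pivot stud, 14 mm diameter, 22 mm tall, standing up from its centre (stud top 30 mm above the underside); 90 g. Origin: centre of the underside, z up along the stud. Starts lying flat in the bin's well; 3 to 5 of the five are present, an absent one reads None.
- lever3: Brass lever tumbler: flat 48 x 30 x 8 mm body (long along its x) with a round pivot stud, 14 mm diameter, 22 mm tall, standing up from its centre (stud top 30 mm above the underside); 90 g. Origin: centre of the underside, z up along the stud. Starts lying flat in the bin's well; 3 to 5 of the five are present, an absent one reads None.
- lever4: Brass lever tumbler: flat 48 x 30 x 8 mm body (long along its x) with a round pivot stud, 14 mm diameter, 22 mm tall, standing up from its centre (stud top 30 mm above the underside); 90 g. Origin: centre of the underside, z up along the stud. Starts lying flat in the bin's well; 3 to 5 of the five are present, an absent one reads None.

How it is judged:
On the way, in this order (a step that is already met when the one before it is completed fails the run):
1. the flap stands open, held by the door stop alone, which stands upright on the ledge, hand off both (value of joint flap above 1.2 rad and angle between stop's own z axis and vertical below 0.1 rad and contact force between stop and flap above 0.1 N and horizontal distance between stop and prop_seat below 0.02 m and contact force between the fingers and stop below 0.05 N and contact force between the arm and flap below 0.05 N), for 0.4 s.
2. every lever lies flat in the tray while the flap is still propped (x of lever0 in the frame of kit between -0.075 and 0.075 m and y of lever0 in the frame of kit between -0.062 and 0.062 m and z of each of lever0, lever1, lever2, lever3, lever4 in the frame of kit below 0.01 m and angle between each of lever0, lever1, lever2, lever3, lever4's own z axis and vertical below 0.2 rad and linear speed of each of lever0, lever1, lever2, lever3, lever4 below 0.03 m/s and x of lever1 in the frame of kit between -0.075 and 0.075 m and y of lever1 in the frame of kit between -0.062 and 0.062 m and x of lever2 in the frame of kit between -0.075 and 0.075 m and y of lever2 in the frame of kit between -0.062 and 0.062 m and x of lever3 in the frame of kit between -0.075 and 0.075 m and y of lever3 in the frame of kit between -0.062 and 0.062 m and x of lever4 in the frame of kit between -0.075 and 0.075 m and y of lever4 in the frame of kit between -0.062 and 0.062 m and value of joint flap above 1.2 rad and contact force between stop and flap above 0.1 N), for 0.2 s.
3. the stop is off the ledge and the flap is shut (value of joint flap below 0.06 rad and horizontal distance between stop and prop_seat above 0.06 m), for 0.3 s.
At the end, for the whole second after the job is handed in: Levers flat (0.2 rad) inside the tray; flap shut (under 0.06 rad); stop upright (0.1 rad) on the counter itself, 60 mm or more from its ledge place; gauge flat in the slot within 5 mm and 0.1 rad of fully home; all at rest (all of step 3 and x of lever0 in the frame of kit between -0.075 and 0.075 m and y of lever0 in the frame of kit between -0.062 and 0.062 m and z of each of lever0, lever1, lever2, lever3, lever4 in the frame of kit below 0.01 m and angle between each of lever0, lever1, lever2, lever3, lever4's own z axis and vertical below 0.2 rad and linear speed of each of lever0, lever1, lever2, lever3, lever4, stop, gauge below 0.03 m/s and x of lever1 in the frame of kit between -0.075 and 0.075 m and y of lever1 in the frame of kit between -0.062 and 0.062 m and x of lever2 in the frame of kit between -0.075 and 0.075 m and y of lever2 in the frame of kit between -0.062 and 0.062 m and x of lever3 in the frame of kit between -0.075 and 0.075 m and y of lever3 in the frame of kit between -0.062 and 0.062 m and x of lever4 in the frame of kit between -0.075 and 0.075 m and y of lever4 in the frame of kit between -0.062 and 0.062 m and height (world z) of stop below 0.003 m and angle between stop's own z axis and vertical below 0.1 rad and x of gauge in the frame of slot_home between -0.005 and 0.005 m and y of gauge in the frame of slot_home between -0.005 and 0.005 m and z of gauge in the frame of slot_home below 0.004 m and angle between the x axis of gauge and the x axis of kit, either way round below 0.1 rad and angle between gauge's own z axis and vertical below 0.08 rad); the robot touches nothing.
It fails at once if the nylon spacer is moved more than 40 mm (distance of spacer from where it was at the start of the episode above 0.04 m).
It fails at once if the padlock is moved more than 40 mm (distance of padlock from where it was at the start of the episode above 0.04 m).
It fails at once if the screwdriver is moved more than 40 mm (distance of driver from where it was at the start of the episode above 0.04 m).
Of lever0, lever1, lever2, lever3, lever4 only 3 to 5 are there at a start; the rules pass over those that are not, and their reading is None.
At some moment in a run one of gauge, lever0, lever1, lever2, lever3, lever4 may be knocked a few centimetres aside while the robot is not near it.
It also fails if it takes over 210 s, if anything falls off the work surface, if the arm or the gripper's body presses on something with over 40 N, if the wrist force passes 120 N, or if a joint passes its speed limit or range.

ROBOT

A 6-joint arm with a two-finger parallel gripper is mounted at the origin on the work surface. World frame = base frame: x ahead of the robot, y to its left, z up, the work surface at z = 0. Lengths are in m, angles in rad, forces in N, time in s.
With the tool pointing down it reaches from about 0.275 to 0.975 m from the base axis. Payload 8.4 kg.
Tool frame: the origin (TCP) lies at the very end of the fingers, on their centre line; the grasp point (between the pads) lies 19 mm behind it (robot.grip_point_offset is the distance from the TCP to the grasp point, in m); z points along the fingers, y is the line along which they close (so a half turn about z gives the same grasp; the last joint's range is limited). The gripper opens to 92 mm and grips with 3 to 60 N. Pads are 20 mm wide; open, the fingers measure 128 mm over their backs; the gripper's body (75 mm by 189 mm) begins 69 mm behind the grasp point.
Start: joints at [-1.196, 0.353, 1.633, -0, 1.155, -0.002], TCP at [0.23, -0.581, 0.215] pointing down, gripper open.
Joint ranges: [-2.63, 2.63], [-0.92, 2.1], [0.06, 2.66], [-1.3, 4.44], [0, 2.69], [-3.02, 3.02]. Speed limits (rad/s): [2.22, 2.22, 2.79, 3.14, 3.14, 3.14].

INTERFACE

Orientations are given as a rotation vector (axis times angle).
In Python, from station import status, capture, get_calibration, ticket, robot gives the robot as it stands. The module is installed in compiled form; this text tells all that it offers.
- The arm moves only by the tool servo_tool, never from a script. Its argument "increments" is a list that holds one entry, the list of rows, each a list of 7 numbers: the shift along the tool's x, y, z in mm, then the turn, a rotation vector about the tool's x, y, z in rad, then the opening in per cent of the stroke, from 0 (shut) to 100 (fully open). A call has exactly 10 rows; each row is the pose to reach, as a shift and turn from the pose commanded when the call began, along the tool's axes at that moment; what a row does not reach only later rows make up. A row lasts 1/10 s, in which the tool goes at most 50 mm and 8.59 degrees, less where a joint would pass 70% of its speed; a pose out of reach is approached as far as the arm can. A call with a gripper value outside its range is refused whole. The fingers move at their own pace and stop on an object; "force" is the grip in N (left out, the last holds). Time passes only in rows, so rows that repeat a pose let the fingers close, or fill a call up. It gives the time, the measured TCP pose, the force, the opening and the grip force at its end, in the units of the state.
- status.sense(): the state, without advancing time (a new reading comes with each control period).
- capture(name): name is "scene" or "top" or "wrist"; returns (picture, depth): 480x640x3 uint8, blue, green, red; 480x640 float32, m along the optical axis (not along the pixel's ray), 0 where there is no reading.
- get_calibration(name): a dict with "K" (3x3 intrinsics, pixels), "cam_to_world" (4x4, takes a point from camera to world coordinates). Camera axes: x right, y down, z forward; pixel columns grow to the right and rows downward; lengths in m; the calibration is good to about 2 mm. A picture is of the moment at which its call begins: read the wrist's pose just before it. get_calibration takes no time and is no camera call; for the wrist camera it gives the pose at the moment of the call.
- ticket.job_done(): hands the job in; it is judged then, once.
The state is a dict: "clock": time; "q": joint angles; "joint_vel": joint speeds; "tau": joint torques, N m; "tool_pos": TCP position; "ee_rot": TCP orientation; "wrist_force": force on the tool from outside, world axes, zero at the start; "moment": the same for the moment, N m; "width": finger opening in m; "finger_force": force on a finger pad.
Only numpy, scipy, OpenCV 4.12 (cv2) and the standard library are available. Lean on these libraries where they do the work, as an engineer would, in place of code of your own. Each camera call takes 0.05 s, during which the arm holds its last target. There are 200 camera calls.

## Working session

There is one attempt and no reset: what is moved stays moved. The work goes in short steps, Python scripts to look and compute and a tool call to move; the robot and the scene stay as the last step left them, time stands still between calls to the robot, and variables do not carry over. Pictures are saved under pics/ and viewed, at most 17 in all, crops included, and the job is handed in when it is done.

Besides the shell and the picture viewer there is one more tool, called after "Emit:" in YAML: its name, and indented under it one key for each argument. servo_tool: Moves the arm, as the interface text tells. Its arguments: {"type":"object","properties":{"increments":{"type":"array","items":{"type":"array","items":{"type":"array","items":{"type":"number"}}}},"force":{"type":"number"}},"required":["increments"]}

```bash
mkdir -p pics
cat > h.py <<'E'
import numpy as np, cv2
from scipy.spatial.transform import Rotation as R
from station import status, capture, get_calibration, ticket, robot
def cal(n):
    c=get_calibration(n); return np.array(c["K"]),np.array(c["cam_to_world"])
def pts(d,K,T):
    v,u=np.mgrid[0:d.shape[0],0:d.shape[1]]
    p=np.stack([(u-K[0,2])/K[0,0]*d,(v-K[1,2])/K[1,1]*d,d],-1)
    return p@T[:3,:3].T+T[:3,3]
def ray(uv,z,K,T):
    uv=np.atleast_2d(uv).astype(float)
    r=np.c_[(uv[:,0]-K[0,2])/K[0,0],(uv[:,1]-K[1,2])/K[1,1],np.ones(len(uv))]@T[:3,:3].T
    return T[:3,3]+r*((z-T[2,3])/r[:,2])[:,None]
def proj(P,K,T):
    p=(np.atleast_2d(P)-T[:3,3])@T[:3,:3]; q=p@K.T; return q[:,:2]/q[:,2:]
def togo(target):  # tool-frame mm to go to world TCP target
    s=status.sense(); r=R.from_rotvec(s["ee_rot"])
    return np.round(r.inv().apply(np.array(target)-s["tool_pos"])*1000,1)
E
python3 - <<'E'
from h import *
for n in("scene","top"):
    i,d=capture(n); K,T=cal(n); cv2.imwrite(f"pics/{n}0.png",i); np.savez(f"{n}0.npz",i=i,d=d,K=K,T=T)
    print(n,T[:3,3].round(3),K[0,0],T[:3,:3].round(2).tolist())
K,T=cal("wrist");print(T.round(3),K)
s=status.sense();print(s["tool_pos"],R.from_rotvec(s["ee_rot"]).as_matrix().round(3),s["clock"])
print(robot.grip_point_offset)
E
```

```text
scene [ 0.963 -0.673  0.626] 483.98675665877056 [[0.87, 0.28, -0.4], [0.49, -0.52, 0.7], [-0.01, -0.81, -0.59]]
top [ 0.495 -0.035  1.305] 541.1604060971333 [[-0.02, -1.0, 0.06], [-1.0, 0.02, 0.02], [-0.03, -0.06, -1.0]]
[[ 0.368 -0.895 -0.254  0.302]
 [-0.93  -0.354 -0.1   -0.552]
 [-0.001  0.273 -0.962  0.383]
 [ 0.     0.     0.     1.   ]] [[395.4152332    0.         322.56330151]
 [  0.         395.4152332  238.76403164]
 [  0.           0.           1.        ]]
[ 0.22980528 -0.58077203  0.21394315] [[ 0.93   0.368 -0.   ]
 [ 0.368 -0.93   0.001]
 [-0.    -0.001 -1.   ]] 0.1
0.0187
```

View pics/top0.png

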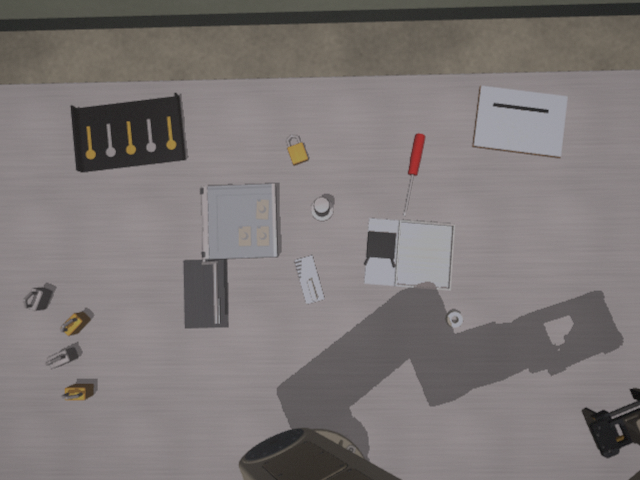

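View pics/scene0.png

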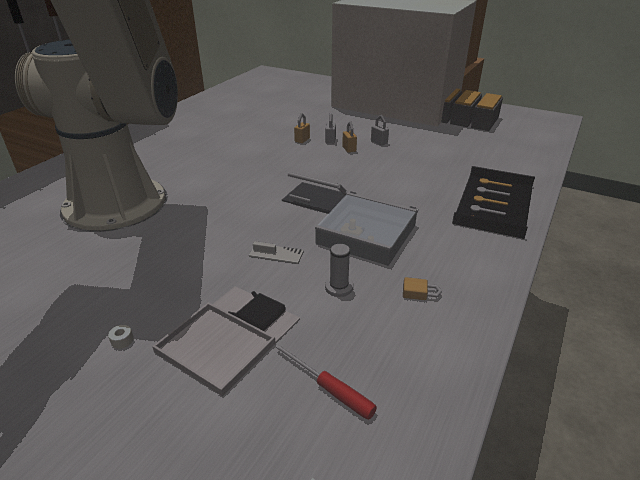

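The top view shows the bin around (240,222), ledge (205,293), bar (217,292), stop (321,208), gauge (310,279), tray (424,254) with its holder (381,250), and three levers at (262,208), (244,236) and (262,236).

Run:
```python
from h import *
f=np.load("top0.npz"); i=f["i"][170:340,175:465]
cv2.imwrite("pics/topc.png",cv2.convertScaleAbs(cv2.resize(i,None,fx=2.75,fy=2.75,interpolation=cv2.INTER_CUBIC),alpha=1.3))
```

```text
(no output)
```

View pics/topc.png

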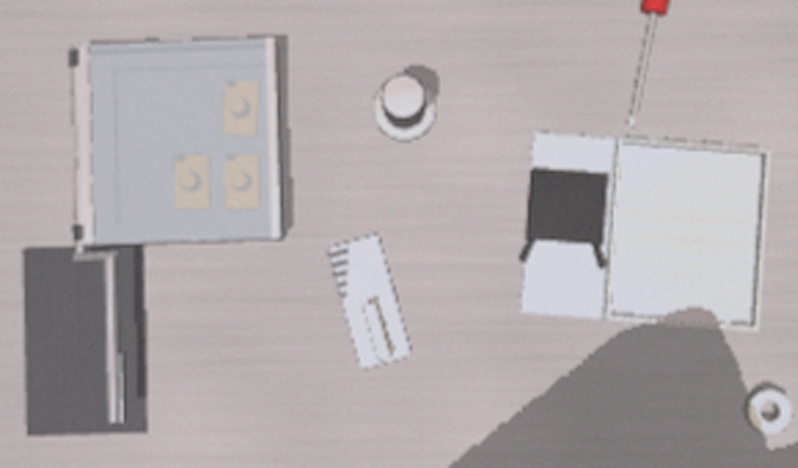

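```bash
cat > fit.py <<'E'
from h import *
def rigid(L,W):
    L=np.array(L,float)/1000; W=np.array(W)[:,:2]; a=L-L.mean(0); b=W-W.mean(0)
    th=np.arctan2((a[:,0]*b[:,1]-a[:,1]*b[:,0]).sum(),(a*b).sum()); c,s=np.cos(th),np.sin(th); M=np.array([[c,-s],[s,c]])
    t=W.mean(0)-M@L.mean(0); return t,th,((W-(L@M.T+t))*1000).round(1)
def at(t,th,p):
    c,s=np.cos(th),np.sin(th); return np.array([[c,-s],[s,c]])@(np.array(p)/1000)+t
E
python3 - <<'E'
from fit import *
f=np.load("top0.npz");K,T,d=f["K"],f["T"],f["d"]
P=lambda u,v,z:ray([175+u/2.75,170+v/2.75],z,K,T)[0]
b=[((-250,144),P(28,434,.004)),((-250,39),P(147,432,.004)),((-86,144),P(24,248,.004)),((86,-88),P(275,37,.044)),((-86,-88),P(282,240,.044))]
r=rigid(*zip(*b));print("bin",r); 
k=[((75,62),P(619,142,.016)),((75,-62),P(765,154,.016)),((-75,-62),P(752,325,.016)),((-75,62),P(611,316,.016)),((46,138),P(531,169,.019)),((46,72),P(608,172,.019)),((-15,138),P(528,241,.019)),((-15,72),P(604,241,.019))]
rk=rigid(*zip(*k));print("kit",rk)
g=[((55,23),P(328,248,.005)),((55,-23),P(378,235,.005)),((-55,-23),P(410,353,.005)),((-55,23),P(362,367,.005))]
print("gauge",rigid(*zip(*g)))
print("seat",at(*r[:2],(-210,92)),"home",at(*rk[:2],(-21,105)),"bar",at(*r[:2],(-210,52)))
print("stop",P(403,94,.095))
for u,v in((240,108),(192,180),(241,180)): print("lever",P(u,v,.034))
print("spacer",P(770,412,.022))
E
```

```text
bin (array([0.61652827, 0.17334495]), np.float64(0.0175025036053961), array([[ 1.5, -0.8],
       [ 0.1, -0.2],
       [ 0.1, -0.4],
       [ 0.1,  1.2],
       [-1.8,  0.2]]))
kit (array([ 0.53123282, -0.26356913]), np.float64(-0.0888517873109422), array([[-0.2,  1.7],
       [-1.8, -0.2],
       [ 0.6,  2. ],
       [-0.9, -1.1],
       [-0.4,  0.2],
       [ 1.7, -0.4],
       [-1.8, -1.3],
       [ 3. , -0.9]]))
gauge (array([0.47731299, 0.01196133]), np.float64(0.2567515766827617), array([[-0.9, -0.6],
       [-1.9, -0. ],
       [ 1.4,  1.6],
       [ 1.5, -0.9]]))
seat [0.40495029 0.26165552] home [ 0.51963282 -0.1571199 ] bar [0.40565035 0.22166164]
stop [ 0.6466504  -0.02127345  0.095     ]
lever [0.6448015  0.11994046 0.034     ]
lever [0.58339459 0.16191796 0.034     ]
lever [0.58266684 0.11970186 0.034     ]
spacer [ 0.37775637 -0.32843734  0.022     ]
```

Run:
```python
from h import *
print(togo([0.6465,-0.0215,0.2]))
s=status.sense(); M=R.from_rotvec(s["ee_rot"])
G=R.from_matrix(np.array([[0,1,0],[1,0,0],[0,0,-1]]).T)
print((M.inv()*G).as_rotvec())
```

```text
[ 593.2 -366.7   14.4]
[-1.04596492e-03 -7.10323975e-04 -1.19398587e+00]
```

Emit:
servo_tool:
  increments:
    - [[40, -25, 0, 0, 0, -0.12, 100], [80, -50, 0, 0, 0, -0.24, 100], [120, -75, 0, 0, 0, -0.36, 100], [160, -100, 0, 0, 0, -0.48, 100], [200, -125, 0, 0, 0, -0.6, 100], [240, -150, 0, 0, 0, -0.72, 100], [280, -175, 0, 0, 0, -0.84, 100], [320, -200, 0, 0, 0, -0.96, 100], [360, -225, 0, 0, 0, -1.08, 100], [400, -250, 0, 0, 0, -1.194, 100]]

```text
clock: 1.1
tool_pos: [0.5106, -0.1997, 0.2145]
ee_rot: [-2.216, -2.227, 0.0]
wrist_force: [0.7, 0.2, 0.8]
width: 0.0918
finger_force: 0.0
```

Run:
```python
from h import *
s=status.sense(); print(s["tool_pos"],R.from_rotvec(s["ee_rot"]).as_matrix().round(3).tolist(),s["q"],s["clock"])
print(togo([0.6465,-0.0215,0.2]))
i,d=capture("top"); K,T=cal("top"); cv2.imwrite("pics/top1.png",i)
```

```text
[ 0.51062961 -0.19969747  0.21446874] [[-0.005, 1.0, -0.0], [1.0, 0.005, 0.0], [0.0, -0.0, -1.0]] [-3.75481929e-01  2.34422806e-01  1.79837099e+00 -8.13876688e-05
  1.10900838e+00 -3.80441902e-01] 1.1
[177.5 136.8  14.4]
```

Emit:
servo_tool:
  increments:
    - [[36, 27, 3, 0, 0, 0, 100], [72, 54, 6, 0, 0, 0, 100], [108, 82, 9, 0, 0, 0, 100], [144, 110, 12, 0, 0, 0, 100], [178, 137, 14, 0, 0, 0, 100], [178, 137, 14, 0, 0, 0, 100], [178, 137, 14, 0, 0, 0, 100], [178, 137, 14, 0, 0, 0, 100], [178, 137, 14, 0, 0, 0, 100], [178, 137, 14, 0, 0, 0, 100]]

```text
clock: 2.15
tool_pos: [0.6464, -0.0246, 0.2009]
ee_rot: [2.223, 2.22, 0.0]
wrist_force: [0.3, -0.5, 0.6]
width: 0.092
finger_force: 0.0
```

Run:
```python
from h import *
s=status.sense(); print(s["tool_pos"],s["ee_rot"],s["wrist_force"])
K,T=cal("wrist"); i,d=capture("wrist"); cv2.imwrite("pics/w1.png",i)
p=pts(d,K,T); m=(abs(p[...,2]-.095)<.004)&(d>0); q=p[m]; q=q[np.linalg.norm(q[:,:2]-[.6465,-.0215],axis=1)<.04]
print(len(q),q.min(0),q.max(0),(q.min(0)+q.max(0))/2)
print(proj([.6465,-.0215,.095],K,T))
```

```text
[ 0.64644609 -0.0246217   0.20085097] [2.22299979e+00 2.21968178e+00 5.01159979e-05] [ 0.26148616 -0.51543607  0.60476955]
1884 [ 0.62715237 -0.0367365   0.09100341] [ 6.62899177e-01 -5.98282870e-04  9.64077957e-02] [ 0.64502577 -0.01866739  0.0937056 ]
[[322.51739196 233.56127409]]
```

View pics/w1.png

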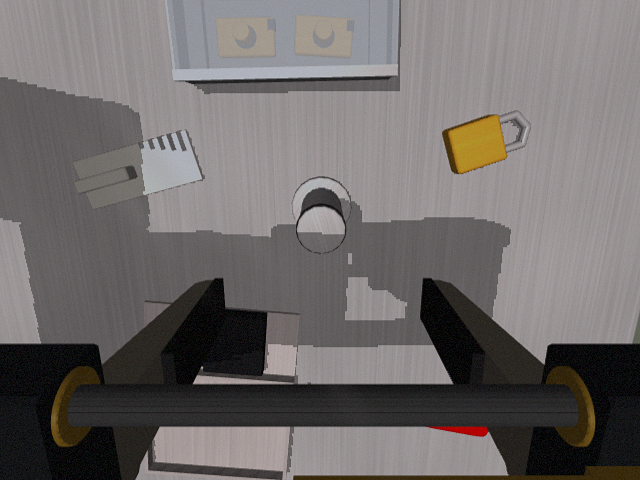

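The wrist view shows the stop top at (321,229), matching the estimate. I'll grasp it now.

Emit:
servo_tool:
  increments:
    - [[2, -1, 0, 0, 0, 0, 100], [5.5, -1.5, 20, 0, 0, 0, 100], [5.5, -1.5, 50, 0, 0, 0, 100], [5.5, -1.5, 80, 0, 0, 0, 100], [5.5, -1.5, 110, 0, 0, 0, 100], [5.5, -1.5, 125, 0, 0, 0, 100], [5.5, -1.5, 131, 0, 0, 0, 100], [5.5, -1.5, 131, 0, 0, 0, 100], [5.5, -1.5, 131, 0, 0, 0, 20], [5.5, -1.5, 131, 0, 0, 0, 20]]
  force: 50

```text
clock: 3.2
tool_pos: [0.6464, -0.018, 0.0711]
ee_rot: [2.22, 2.22, 0.002]
wrist_force: [0.2, -0.1, 0.2]
width: 0.078
finger_force: 0.0
```

Emit:
servo_tool:
  increments:
    - [[0, 0, 0, 0, 0, 0, 20], [0, 0, 0, 0, 0, 0, 20], [0, 0, 0, 0, 0, 0, 20], [0, 0, 0, 0, 0, 0, 20], [0, 0, -10, 0, 0, 0, 20], [0, 0, -30, 0, 0, 0, 20], [0, 0, -55, 0, 0, 0, 20], [0, 0, -80, 0, 0, 0, 20], [0, 0, -80, 0, 0, 0, 20], [0, 0, -80, 0, 0, 0, 20]]

```text
clock: 4.2
tool_pos: [0.645, -0.018, 0.1491]
ee_rot: [-2.221, -2.221, 0.0]
wrist_force: [-1.1, -0.5, -7.7]
width: 0.0344
finger_force: 50.0
```

Run:
```python
from h import *
s=status.sense(); print(s["tool_pos"],s["ee_rot"],s["wrist_force"],s["width"])
from fit import *
b=((0.61653,0.17334),0.0175)
for p in((-210,0),(-210,8),(-210,96)): print(p,at(np.array(b[0]),b[1],p))
```

```text
[ 0.64500703 -0.0180024   0.14913267] [-2.22128181e+00 -2.22127890e+00  3.13237765e-04] [-1.10836472 -0.54750724 -7.70622065] 0.034369825668506986
(-210, 0) [0.40656216 0.16966519]
(-210, 8) [0.40642216 0.17766396]
(-210, 96) [0.40488224 0.26565049]
```

Emit:
servo_tool:
  increments:
    - [[22, -30, 0, 0, 0, 0, 20], [44, -60, 0, 0, 0, 0, 20], [66, -90, 0, 0, 0, 0, 20], [88, -120, 0, 0, 0, 0, 20], [110, -150, 0, 0, 0, 0, 20], [132, -180, 0, 0, 0, 0, 20], [154, -210, 0, 0, 0, 0, 20], [173, -238.5, 10, 0, 0, 0, 20], [173, -238.5, 30, 0, 0, 0, 20], [173, -238.5, 50, 0, 0, 0, 20]]

```text
clock: 5.2
tool_pos: [0.4051, 0.1552, 0.0981]
ee_rot: [-2.219, -2.223, 0.002]
wrist_force: [0.6, 0.8, -6.7]
width: 0.0345
finger_force: 50.0
```

Emit:
servo_tool:
  increments:
    - [[0, 0, 6, 0, 0, 0, 20], [0, 0, 12, 0, 0, 0, 20], [0, 0, 12, 0, 0, 0, 20], [0, 0, 12, 0, 0, 0, 20], [0, 0, 12, 0, 0, 0, 20], [0, 0, 12, 0, 0, 0, 20], [0, 0, 12, 0, 0, 0, 20], [0, 0, 12, 0, 0, 0, 20], [0, 0, 12, 0, 0, 0, 20], [0, 0, 12, 0, 0, 0, 20]]

```text
clock: 6.2
tool_pos: [0.4069, 0.155, 0.0876]
ee_rot: [2.221, 2.221, 0.0]
wrist_force: [1.3, 0.3, -6.6]
width: 0.0342
finger_force: 50.0
```

Run:
```python
from h import *
s=status.sense(); print(s["tool_pos"],s["wrist_force"])
K,T=cal("wrist"); i,d=capture("wrist"); cv2.imwrite("pics/w2.png",i); np.savez("w2.npz",i=i,d=d,K=K,T=T)
p=pts(d,K,T)
near=(p[...,0]>.34)&(p[...,0]<.5)&(p[...,1]>.19)
m=near&(p[...,2]>.066)&(p[...,2]<.09); q=p[m]; print("bar",len(q),np.percentile(q,[2,50,98],axis=0))
for y in np.arange(.19,.33,.004):
    m=(abs(p[...,0]-.405)<.01)&(abs(p[...,1]-y)<.002); print(round(y,3),np.round(np.median(p[m][:,2]),4) if m.any() else None,end="; ")
```

```text
[0.40692792 0.15499142 0.0876285 ] [ 1.34344331  0.27797358 -6.60626108]
bar 6096 [[0.38329307 0.22044063 0.07352913]
 [0.44079947 0.22579176 0.07702837]
 [0.49771543 0.23085928 0.07887584]]
0.19 -0.0008; 0.194 -0.0008; 0.198 -0.0008; 0.202 -0.0009; 0.206 -0.0008; 0.21 -0.0007; 0.214 0.0033; 0.218 0.0739; 0.222 0.077; 0.226 0.0775; 0.23 0.0732; 0.234 0.257; 0.238 0.0034; 0.242 0.0031; 0.246 0.0032; 0.25 0.0032; 0.254 0.0032; 0.258 0.0032; 0.262 0.0033; 0.266 0.0032; 0.27 0.0032; 0.274 0.0032; 0.278 0.0033; 0.282 0.0032; 0.286 0.0031; 0.29 0.0032; 0.294 0.0031; 0.298 0.0031; 0.302 0.003; 0.306 None; 0.31 None; 0.314 None; 0.318 None; 0.322 None; 0.326 None;
```

View pics/w2.png

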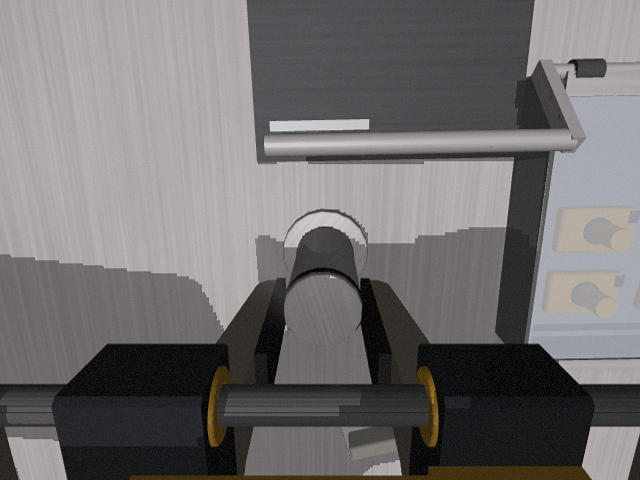

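Bar at row ~143, ridge strip from (270,126) to (369,126), stop foot ahead of the fingers.

Run:
```python
from h import *
f=np.load("w2.npz");K,T,i=f["K"],f["T"],f["i"]
g=i[100:160,320].mean(-1);print(g.astype(int).tolist())
print(ray([[270,121],[369,119.5],[270,131],[369,129.5]],.010,K,T)*1000)
print(ray([[262,162],[516,157],[248,10],[535,10]],.004,K,T)*1000)
```

```text
[83, 82, 84, 83, 86, 84, 86, 82, 82, 82, 89, 83, 83, 83, 87, 88, 81, 84, 82, 76, 190, 205, 202, 202, 202, 201, 204, 201, 203, 211, 131, 81, 81, 92, 112, 128, 139, 146, 153, 159, 164, 180, 196, 199, 203, 202, 188, 174, 161, 148, 144, 138, 128, 124, 108, 74, 49, 49, 51, 48]
[[375.54853246 235.54233239  10.        ]
 [434.7886236  236.38485912  10.        ]
 [375.33684262 229.76613863  10.        ]
 [434.97208863 230.61997208  10.        ]]
[[368.83405384 210.84854396   4.        ]
 [528.53007032 213.89562309   4.        ]
 [364.44583712 296.38724007   4.        ]
 [528.3764244  296.34174473   4.        ]]
```

Emit:
servo_tool:
  increments:
    - [[15, -1, 0, 0, 0, 0, 20], [30, -2, 0, 0, 0, 0, 20], [40, -2, 0, 0, 0, 0, 20], [48, -2, 0, 0, 0, 0, 20], [56, -2, 0, 0, 0, 0, 20], [64, -2, 0, 0, 0, 0, 20], [72, -2, 0, 0, 0, 0, 20], [80, -2, 0, 0, 0, 0, 20], [88, -2, 0, 0, 0, 0, 20], [96, -2, 0, 0, 0, 0, 20]]

```text
clock: 7.25
tool_pos: [0.4056, 0.2522, 0.088]
ee_rot: [-2.222, -2.221, -0.003]
wrist_force: [-1.2, -0.1, -0.2]
width: 0.0186
finger_force: 0.0
```

Emit:
servo_tool:
  increments:
    - [[8, 0, 0, 0, 0, 0, 20], [15, 0, 0, 0, 0, 0, 20], [18, 0, 0, 0, 0, 0, 20], [18, 0, 0, 0, 0, 0, 20], [18, 0, 3, 0, 0, 0, 20], [18, 0, 6, 0, 0, 0, 20], [18, 0, 9, 0, 0, 0, 20], [18, 0, 11, 0, 0, 0, 20], [18, 0, 11, 0, 0, 0, 20], [18, 0, 11, 0, 0, 0, 20]]

```text
clock: 8.25
tool_pos: [0.4049, 0.2689, 0.0765]
ee_rot: [-2.222, -2.221, 0.0]
wrist_force: [-0.3, -0.3, 0.6]
width: 0.0184
finger_force: 0.0
```

Run:
```python
from h import *
s=status.sense(); print(s["tool_pos"],s["wrist_force"],s["moment"])
K,T=cal("wrist"); i,d=capture("wrist"); cv2.imwrite("pics/w3.png",i)
i,d=capture("scene"); cv2.imwrite("pics/s3.png",cv2.resize(i[100:330,200:500],None,fx=2.6,fy=2.6))
```

```text
[0.40492014 0.26890967 0.07653049] [-0.32170585 -0.27281242  0.55878079] [-0.02735967 -0.05660072  0.04826342]
```

View pics/s3.png

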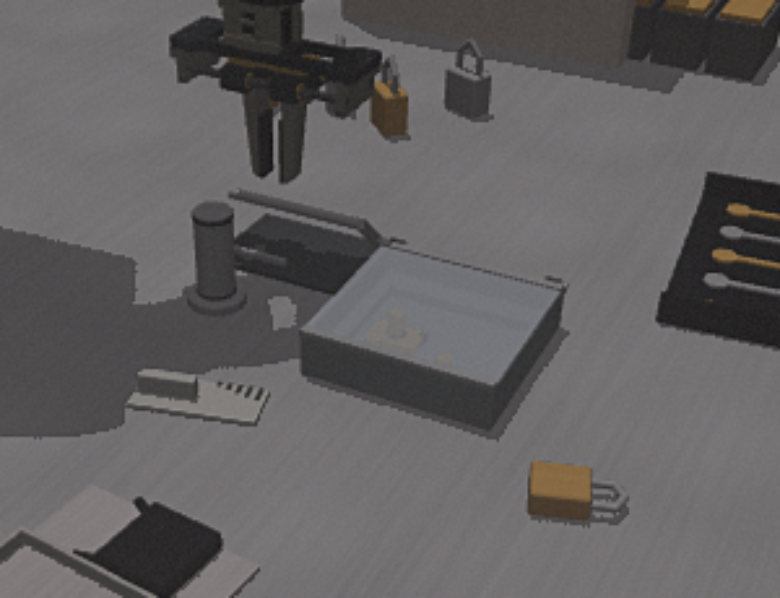

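The scene picture shows the stop slipped out: it stands upright at (213,255) in the crop, just short of the bar; flap shut and fingers empty. I'll work out why and where it is.

Run:
```python
from h import *
f=np.load("w2.npz"); p=pts(f["d"],f["K"],f["T"])
def top(p,c):
    z=p[...,2]; m=(np.linalg.norm(p[...,:2]-c,axis=-1)<.045)&(z>.06)&(z<.14); q=p[m]
    if not len(q): return
    h=np.percentile(q[:,2],95); q=q[abs(q[:,2]-h)<.003]; return h,len(q),np.percentile(q,[1,99],axis=0).round(4).tolist()
print(top(p,[.407,.155]))
K,T=cal("top"); i,d=capture("top"); p=pts(d,K,T); cv2.imwrite("pics/t3.png",i)
z=p[...,2]; m=(p[...,0]>.36)&(p[...,0]<.45)&(p[...,1]>.1)&(p[...,1]<.216)&(z>.08)&(z<.12); q=p[m]; print(len(q),q.min(0),q.max(0))
K,T=cal("scene"); i,d=capture("scene"); p=pts(d,K,T)
z=p[...,2]; m=(p[...,0]>.36)&(p[...,0]<.45)&(p[...,1]>.1)&(p[...,1]<.21)&(z>.01)&(z<.12); q=p[m]; print(len(q),np.percentile(q,[1,50,99],axis=0)); q=q[q[:,2]>np.percentile(q[:,2],99)-.004];print(len(q),q.min(0),q.max(0))
```

```text
(np.float64(0.1368677922908292), 1065, [[0.374, 0.1468, 0.1339], [0.4401, 0.1667, 0.1398]])
218 [0.38963444 0.13324036 0.08277492] [0.42548999 0.17006411 0.10045359]
649 [[0.38611481 0.12868759 0.010273  ]
 [0.41696088 0.14162239 0.05453016]
 [0.43272682 0.16988912 0.09725988]]
102 [0.39280745 0.13443134 0.09338454] [0.4275076  0.17010799 0.0980739 ]
```

View pics/w3.png

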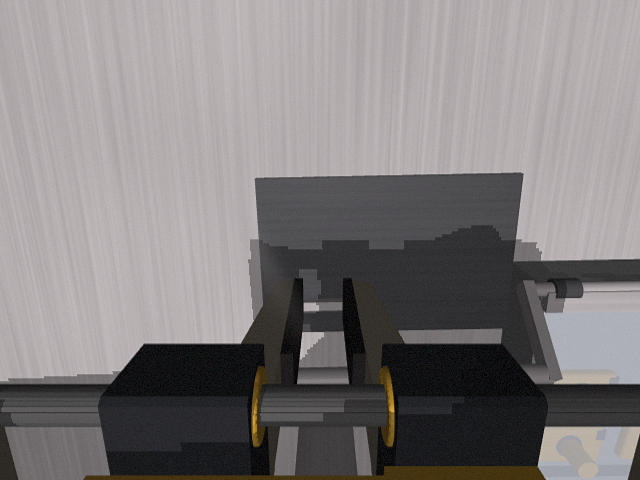

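Run:
```python
from h import *
f=np.load("w2.npz");K,T,d=f["K"],f["T"],f["d"]; p=pts(d,K,T)
for u,v in((323,280),(323,295),(323,310),(323,325),(323,340),(295,310),(350,310),(323,240),(300,232),(325,214)): print(u,v,p[v,u].round(4))
print(proj([.407,.155,.112],K,T))
```

```text
323 280 [0.4072 0.169  0.0984]
323 295 [0.4072 0.1615 0.0973]
323 310 [0.4072 0.1543 0.0973]
323 325 [0.4072 0.1466 0.0967]
323 340 [0.4072 0.1394 0.0973]
295 310 [0.3948 0.1547 0.0981]
350 310 [0.419  0.1549 0.0985]
323 240 [0.4072 0.1715 0.0451]
300 232 [0.3926 0.1675 0.0127]
325 214 [0.4085 0.179  0.0117]
[[322.59785755 324.56997372]]
```

The depth readings show the stop had slid ~15 mm down in the pads before it fell out, because I gripped too close to its top. It still stands at (0.408, 0.152). I'll regrip deeper with 60 N.

Emit:
servo_tool:
  increments:
    - [[0, 0, -25, 0, 0, 0, 20], [0, 0, -55, 0, 0, 0, 20], [0, 0, -85, 0, 0, 0, 20], [0, 0, -110, 0, 0, 0, 40], [0, 0, -124, 0, 0, 0, 70], [-30, 3, -124, 0, 0, 0, 100], [-60, 3, -124, 0, 0, 0, 100], [-90, 3, -124, 0, 0, 0, 100], [-117, 3, -124, 0, 0, 0, 100], [-117, 3, -124, 0, 0, 0, 100]]
  force: 60

```text
clock: 9.45
tool_pos: [0.4075, 0.1498, 0.2006]
ee_rot: [2.223, 2.219, -0.001]
wrist_force: [0.1, 0.4, 0.4]
width: 0.0723
finger_force: 0.0
```

Emit:
servo_tool:
  increments:
    - [[0, 0, 10, 0, 0, 0, 100], [0, 0, 40, 0, 0, 0, 100], [0, 0, 70, 0, 0, 0, 100], [0, 0, 100, 0, 0, 0, 100], [0, 0, 130, 0, 0, 0, 100], [0, 0, 145, 0, 0, 0, 100], [0, 0, 148, 0, 0, 0, 100], [0, 0, 148, 0, 0, 0, 100], [0, 0, 148, 0, 0, 0, 20], [0, 0, 148, 0, 0, 0, 20]]

```text
clock: 10.45
tool_pos: [0.4087, 0.1524, 0.0534]
ee_rot: [2.221, 2.221, 0.003]
wrist_force: [-0.3, -0.8, -0.2]
width: 0.0777
finger_force: 0.0
```

Emit:
servo_tool:
  increments:
    - [[0, 0, 0, 0, 0, 0, 20], [0, 0, 0, 0, 0, 0, 20], [0, 0, 0, 0, 0, 0, 20], [0, 0, 0, 0, 0, 0, 20], [0, 0, 0, 0, 0, 0, 20], [0, 0, -4, 0, 0, 0, 20], [0, 0, -9, 0, 0, 0, 20], [0, 0, -15, 0, 0, 0, 20], [0, 0, -15, 0, 0, 0, 20], [0, 0, -15, 0, 0, 0, 20]]

```text
clock: 11.45
tool_pos: [0.4081, 0.152, 0.0678]
ee_rot: [2.221, 2.221, 0.001]
wrist_force: [-0.8, -0.1, -5.4]
width: 0.035
finger_force: 60.0
```

Run:
```python
from h import *
s=status.sense(); print(s["tool_pos"],s["wrist_force"],s["width"])
K,T=cal("wrist"); i,d=capture("wrist"); p=pts(d,K,T); 
z=p[...,2]; m=(np.linalg.norm(p[...,:2]-[.407,.152],axis=-1)<.016)&(z>.09)&(z<.125); q=p[m]; print(len(q),np.median(q,0))
u=proj([.408,.152,.11],K,T)[0].astype(int); print(p[u[1]-10:u[1]+11:5,u[0],:].round(4))
cv2.imwrite("pics/w4.png",i)
```

```text
[0.40805969 0.15203082 0.06780516] [-0.78285803 -0.07018724 -5.40785486] 0.034982751487045174
5196 [0.40714997 0.15285554 0.1092285 ]
[[0.4079 0.1559 0.1095]
 [0.4079 0.154  0.1096]
 [0.4079 0.1515 0.1089]
 [0.4079 0.1493 0.1088]
 [0.4079 0.1472 0.1087]]
```

Emit:
servo_tool:
  increments:
    - [[0, 0, -2, 0, 0, 0, 20], [2, -1, -4, 0, 0, 0, 20], [6, -2, -4, 0, 0, 0, 20], [11, -3, -4, 0, 0, 0, 20], [16, -3, -4, 0, 0, 0, 20], [21, -3, -4, 0, 0, 0, 20], [26, -3, -4, 0, 0, 0, 20], [30, -3, -4, 0, 0, 0, 20], [33, -3, -4, 0, 0, 0, 20], [34, -3, -4, 0, 0, 0, 20]]

```text
clock: 12.5
tool_pos: [0.4049, 0.1863, 0.0716]
ee_rot: [-2.221, -2.222, -0.0]
wrist_force: [-0.1, -0.1, -6.0]
width: 0.0352
finger_force: 60.0
```

```bash
cat > stoptop.py <<'E'
from h import *
s=status.sense(); c=s["tool_pos"]; print(c,s["wrist_force"],s["width"])
K,T=cal("wrist"); i,d=capture("wrist"); p=pts(d,K,T); 
z=p[...,2]; m=(np.linalg.norm(p[...,:2]-c[:2],axis=-1)<.016)&(z>.08)&(z<.125); q=p[m]; print(len(q),np.median(q,0))
cv2.imwrite("pics/wl.png",i)
E
python3 stoptop.py
```

```text
[0.40493403 0.18633519 0.0715605 ] [-0.06005213 -0.09157125 -5.97136819] 0.035198879359021794
5228 [0.40480166 0.18710529 0.11299072]
```

Emit:
servo_tool:
  increments:
    - [[3, 0, 0, 0, 0, 0, 20], [7, 0, 0, 0, 0, 0, 20], [12, 0, 0, 0, 0, 0, 20], [17, 0, 0, 0, 0, 0, 20], [22, 0, 0, 0, 0, 0, 20], [27, 0, 0, 0, 0, 0, 20], [32, 0, 0, 0, 0, 0, 20], [37, 0, 0, 0, 0, 0, 20], [42, 0, 0, 0, 0, 0, 20], [46, 0, 0, 0, 0, 0, 20]]

```text
clock: 13.55
tool_pos: [0.405, 0.2326, 0.0716]
ee_rot: [-2.221, -2.221, -0.0]
wrist_force: [-1.2, -2.5, -5.4]
width: 0.0352
finger_force: 60.0
```

Emit:
servo_tool:
  increments:
    - [[4, 0, 0, 0, 0, 0, 20], [9, 0, 0, 0, 0, 0, 20], [14, 0, 0, 0, 0, 0, 20], [19, 0, 0, 0, 0, 0, 20], [24, 0, 0, 0, 0, 0, 20], [29, 0, 0, 0, 0, 0, 20], [33, 0, 0, 0, 0, 0, 20], [36, 0, 0, 0, 0, 0, 20], [36, 0, 0, 0, 0, 0, 20], [36, 0, 0, 0, 0, 0, 20]]

```text
clock: 14.55
tool_pos: [0.4053, 0.2684, 0.0718]
ee_rot: [2.221, 2.221, 0.002]
wrist_force: [0.5, -0.9, -5.4]
width: 0.0352
finger_force: 60.0
```

```bash
python3 stoptop.py
```

```text
[0.40527914 0.2683905  0.07178955] [ 0.45620009 -0.8717799  -5.41603755] 0.03517581800610109
5210 [0.40544604 0.26914783 0.11320115]
```

View pics/wl.png

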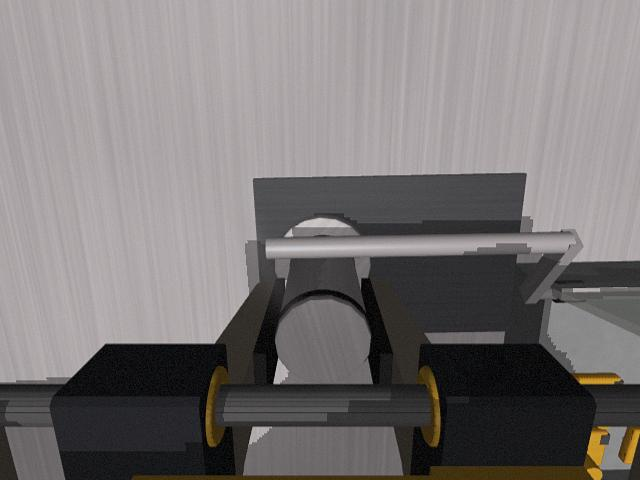

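The wrist view shows the bar at row ~247 pushed back against the stop, which is still held. Now I'll lower and release.

Emit:
servo_tool:
  increments:
    - [[0, 0, 3, 0, 0, 0, 20], [0, 0, 6, 0, 0, 0, 20], [0, 0, 9, 0, 0, 0, 20], [0, 0, 11, 0, 0, 0, 20], [0, 0, 13, 0, 0, 0, 20], [0, 0, 14, 0, 0, 0, 20], [0, 0, 14.5, 0, 0, 0, 20], [0, 0, 14.5, 0, 0, 0, 20], [0, 0, 14.5, 0, 0, 0, 20], [0, 0, 14.5, 0, 0, 0, 20]]

```text
clock: 15.6
tool_pos: [0.4049, 0.2679, 0.0571]
ee_rot: [2.221, 2.221, -0.0]
wrist_force: [-0.2, -1.9, -6.8]
width: 0.0355
finger_force: 60.0
```

```bash
python3 stoptop.py
```

```text
[0.40487209 0.26791925 0.0571049 ] [-0.17582228 -1.8830625  -6.79930199] 0.03547064499681388
5237 [0.40473968 0.26870268 0.0985317 ]
```

Emit:
servo_tool:
  increments:
    - [[0, 0, 1, 0, 0, 0, 20], [0, 0, 1, 0, 0, 0, 20], [0, 0, 1, 0, 0, 0, 60], [0, 0, 1, 0, 0, 0, 60], [0, 0, 1, 0, 0, 0, 90], [0, 0, 1, 0, 0, 0, 100], [0, 0, 1, 0, 0, 0, 100], [0, 0, -9, 0, 0, 0, 100], [0, 0, -30, 0, 0, 0, 100], [0, 0, -60, 0, 0, 0, 100]]

```text
clock: 16.65
tool_pos: [0.4041, 0.2674, 0.1173]
ee_rot: [-2.221, -2.221, 0.004]
wrist_force: [0.5, 0.8, -0.1]
width: 0.0918
finger_force: 0.0
```

Emit:
servo_tool:
  increments:
    - [[0, 0, -30, 0, 0, 0, 100], [0, 0, -60, 0, 0, 0, 100], [0, 0, -90, 0, 0, 0, 100], [0, 0, -120, 0, 0, 0, 100], [0, 0, -140, 0, 0, 0, 100], [-30, 0, -140, 0, 0, 0, 100], [-60, 0, -140, 0, 0, 0, 100], [-90, 0, -140, 0, 0, 0, 100], [-120, 0, -140, 0, 0, 0, 100], [-150, 0, -140, 0, 0, 0, 100]]

```text
clock: 17.65
tool_pos: [0.4046, 0.1169, 0.2578]
ee_rot: [2.221, 2.222, 0.001]
wrist_force: [0.3, 0.8, -0.1]
width: 0.0922
finger_force: 0.0
```

Run:
```python
from h import *
s=status.sense(); print(s["tool_pos"],s["wrist_force"],s["width"])
i,d=capture("scene"); cv2.imwrite("pics/s5.png",cv2.resize(i[100:330,200:500],None,fx=2.6,fy=2.6))
K,T=cal("top"); i,d=capture("top"); p=pts(d,K,T); cv2.imwrite("pics/t5.png",i); np.savez("t5.npz",i=i,d=d,K=K,T=T)
z=p[...,2]; m=(np.linalg.norm(p[...,:2]-[.405,.265],axis=-1)<.035)&(z>.09)&(z<.115); q=p[m]; print(len(q),q.min(0),q.max(0))
```

```text
[0.4046246  0.11686209 0.25784192] [ 0.34225698  0.75650543 -0.10590307] 0.09218403808267599
117 [0.40111193 0.2510481  0.09018501] [0.42304103 0.2854852  0.10360741]
```

View pics/s5.png

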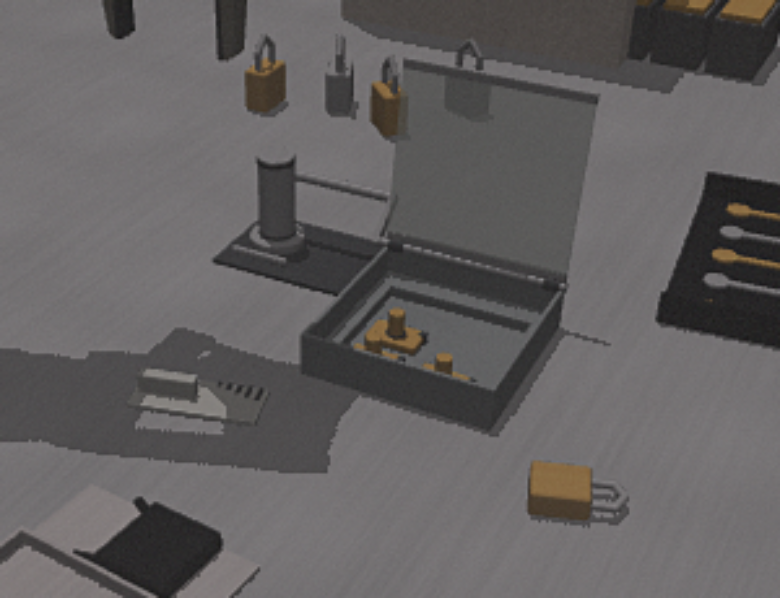

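Propped: the crop shows the stop upright on the ledge at (277,200), the flap standing open, and three levers in the well. Next I'll move above the levers and take a close look.

Emit:
servo_tool:
  increments:
    - [[0, 30, 0, 0, 0, 0, 100], [0, 65, 0, 0, 0, 0, 80], [0, 100, 0, 0, 0, 0, 60], [0, 140, 0, 0, 0, 0, 45], [0, 175, 20, 0, 0, 0, 45], [3, 178, 40, 0, 0, 0, 45], [3, 178, 58, 0, 0, 0, 45], [3, 178, 58, 0, 0, 0, 45], [3, 178, 58, 0, 0, 0, 45], [3, 178, 58, 0, 0, 0, 45]]

```text
clock: 18.75
tool_pos: [0.5835, 0.1215, 0.2005]
ee_rot: [2.221, 2.221, 0.003]
wrist_force: [-0.4, -0.5, 0.0]
width: 0.0415
finger_force: 0.0
```

```bash
cat > lev.py <<'E'
from h import *
def levers(save=None, cam="wrist", lo=(.50,.07), hi=(.72,.26), ztop=.034, zb=.012):
    K,T=cal(cam); i,d=capture(cam); p=pts(d,K,T)
    if save: cv2.imwrite(save,i)
    h=cv2.cvtColor(i,cv2.COLOR_BGR2HSV)
    br=(h[...,0]>10)&(h[...,0]<30)&(h[...,1]>110)&(d>0)
    br&=(p[...,0]>lo[0])&(p[...,0]<hi[0])&(p[...,1]>lo[1])&(p[...,1]<hi[1])&(p[...,2]<.06)
    top=(br&(abs(p[...,2]-ztop)<.006)).astype(np.uint8)
    n,l,st,ce=cv2.connectedComponentsWithStats(top)
    out=[]
    for k in range(1,n):
        if st[k,4]<8: continue
        q=p[l==k]; c=np.r_[(q.min(0)+q.max(0))[:2]/2,np.median(q[:,2])]
        m=br&(abs(p[...,2]-zb)<.006)&(np.linalg.norm(p[...,:2]-c[:2],axis=-1)<.032)
        b=p[m][:,:2].astype(np.float32); 
        r=cv2.minAreaRect(b*1000) if len(b)>20 else None
        out.append((c.round(4).tolist(),int(st[k,4]),r))
    return out
if __name__=="__main__":
    s=status.sense(); print(s["tool_pos"],s["ee_rot"],s["width"],s["clock"])
    for o in levers("pics/wl.png"): print(o)
E
python3 lev.py
```

```text
[0.58345922 0.12146756 0.20052167] [2.22054488 2.22100744 0.00256585] 0.04145233461906584 18.75
([0.5833, 0.1685, 0.0331], 215, ((583.33056640625, 159.747314453125), (47.27831268310547, 46.0761604309082), 1.279420256614685))
([0.5829, 0.1248, 0.0331], 205, ((582.8952026367188, 133.03636169433594), (47.690425872802734, 46.081851959228516), 0.054999902844429016))
([0.6473, 0.1251, 0.0331], 210, ((647.2516479492188, 124.99262237548828), (30.20992088317871, 48.2511100769043), 86.46281433105469))
```

View pics/wl.png

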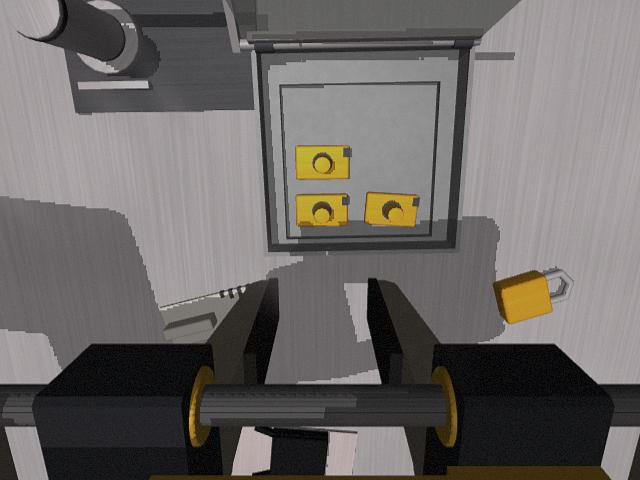

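The view shows three levers with studs at about (322,163), (322,213) and (395,212). I'll take the one at (0.583, 0.125) first.

Emit:
servo_tool:
  increments:
    - [[3.5, -0.5, 30, 0, 0, 0, 45], [3.5, -0.5, 70, 0, 0, 0, 45], [3.5, -0.5, 110, 0, 0, 0, 45], [3.5, -0.5, 145, 0, 0, 0, 45], [3.5, -0.5, 170, 0, 0, 0, 45], [3.5, -0.5, 182, 0, 0, 0, 45], [3.5, -0.5, 186, 0, 0, 0, 45], [3.5, -0.5, 186, 0, 0, 0, 45], [3.5, -0.5, 186, 0, 0, 0, 5], [3.5, -0.5, 186, 0, 0, 0, 5]]
  force: 40

```text
clock: 19.8
tool_pos: [0.5834, 0.1247, 0.0145]
ee_rot: [2.221, 2.221, 0.003]
wrist_force: [0.9, 0.3, -0.2]
width: 0.0274
finger_force: 0.0
```

Emit:
servo_tool:
  increments:
    - [[0, 0, 0, 0, 0, 0, 5], [0, 0, 0, 0, 0, 0, 5], [0, 0, 0, 0, 0, 0, 5], [0, 0, -5, 0, 0, 0, 5], [0, 0, -20, 0, 0, 0, 5], [0, 0, -45, 0, 0, 0, 5], [0, 0, -75, 0, 0, 0, 5], [0, 0, -100, 0, 0, 0, 5], [0, 0, -110, 0, 0, 0, 5], [0, 0, -110, 0, 0, 0, 5]]

```text
clock: 20.8
tool_pos: [0.5834, 0.1247, 0.125]
ee_rot: [2.22, 2.22, 0.004]
wrist_force: [0.2, -0.6, -0.1]
width: 0.0128
finger_force: 40.0
```

Run:
```python
from fit import *
s=status.sense(); print(s["tool_pos"],s["ee_rot"],s["width"],s["wrist_force"])
k=(np.array([.53123282,-.26356913]),-.08885)
for p in((30,27),(30,-27),(-40,0)): print(p,at(*k,p))
```

```text
[0.58341061 0.12466891 0.12497511] [2.22023664 2.22019681 0.00415328] 0.012751064613011578 [ 0.1643058  -0.56609494 -0.07143077]
(30, 27) [ 0.56351028 -0.23933763]
(30, -27) [ 0.55871869 -0.29312462]
(-40, 0) [ 0.4913906 -0.2600198]
```

Emit:
servo_tool:
  increments:
    - [[-30, -2, 0, 0, 0, 0, 5], [-70, -4, 0, 0, 0, 0, 5], [-110, -6, 0, 0, 0, 0, 5], [-155, -9, 0, 0, 0, 0, 5], [-200, -12, 0, 0, 0, 0, 5], [-245, -14, 0, 0, 0, 0, 5], [-290, -17, 0, 0, 0, 0, 5], [-330, -19, 0, 0, 0, 0, 5], [-355, -20, 0, 0, 0, 0, 5], [-364, -20, 0, 0, 0, 0, 5]]

```text
clock: 21.8
tool_pos: [0.5612, -0.2417, 0.1215]
ee_rot: [-2.223, -2.218, 0.002]
wrist_force: [0.1, 0.1, -1.1]
width: 0.0127
finger_force: 40.0
```

Run:
```python
from h import *
s=status.sense(); print(s["tool_pos"],s["ee_rot"],s["width"],s["wrist_force"])
K,T=cal("wrist"); i,d=capture("wrist"); np.savez("w6.npz",i=i,d=d,K=K,T=T); cv2.imwrite("pics/w6.png",i)
```

```text
[ 0.56123685 -0.24168726  0.12153617] [-2.22298991e+00 -2.21754614e+00  1.61472968e-03] 0.012659566951640552 [ 0.13715467  0.0932539  -1.05637117]
```

View pics/w6.png

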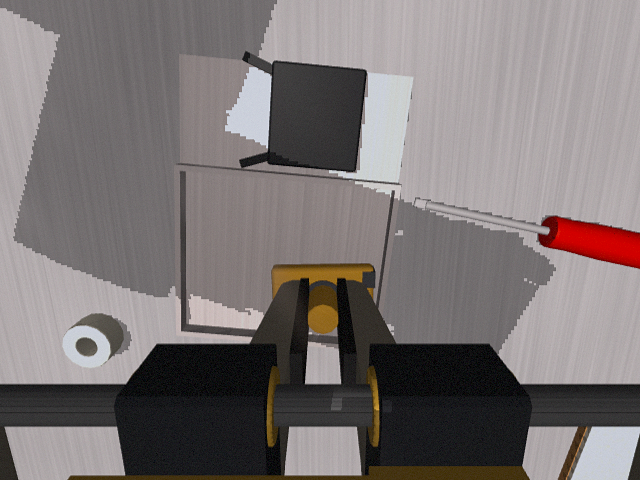

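The lever is held level at (322,300) over the tray. The holder roof corners are at about (275,62), (367,70), (356,172) and (268,163).

Run:
```python
from fit import *
f=np.load("w6.npz");K,T,d=f["K"],f["T"],f["d"]
L=[(-15,138),(46,138),(46,72),(-15,72)]; W=ray([[275,62],[367,70],[356,172],[268,163]],.019,K,T)
r=rigid(L,W);print(r); print("home",at(*r[:2],(-21,105)))
# cross-check by depth: roof points
p=pts(d,K,T); m=(abs(p[...,2]-.0185)<.004)&(p[...,1]>-.2)&(p[...,0]>.48)&(p[...,0]<.6)
print(cv2.minAreaRect((p[m][:,:2]*1000).astype(np.float32)))
for q in((30,27),(30,-27),(-40,0)): print(q,at(*r[:2],q))
```

```text
(array([ 0.53176926, -0.26218953]), np.float64(-0.09645568210015543), array([[ 1.1, -1.4],
       [-1.1, -0.4],
       [-0.5,  0.8],
       [ 0.5,  1.1]]))
home [ 0.52097902 -0.15565516]
((534.8539428710938, -161.62789916992188), (76.07949829101562, 103.44437408447266), 84.66621398925781)
(30, 27) [ 0.56423008 -0.23820421]
(30, -27) [ 0.55902954 -0.29195321]
(-40, 0) [ 0.49195519 -0.25833728]
```

Emit:
servo_tool:
  increments:
    - [[0, 0, 20, 0, 0, 0, 5], [0, 0, 50, 0, 0, 0, 5], [0, 0, 80, 0, 0, 0, 5], [0, 0, 98, 0, 0, 0, 5], [0, 0, 106, 0, 0, 0, 5], [0, 0, 109.5, 0, 0, 0, 5], [0, 0, 109.5, 0, 0, 0, 5], [0, 0, 109.5, 0, 0, 0, 30], [0, 0, 109.5, 0, 0, 0, 40], [0, 0, 109.5, 0, 0, 0, 40]]

```text
clock: 22.85
tool_pos: [0.5628, -0.2394, 0.0139]
ee_rot: [2.221, 2.221, 0.0]
wrist_force: [-0.8, -0.3, 0.5]
width: 0.0347
finger_force: 0.0
```

Emit:
servo_tool:
  increments:
    - [[0, 0, -10, 0, 0, 0, 40], [0, 0, -40, 0, 0, 0, 40], [0, 0, -80, 0, 0, 0, 40], [0, 0, -120, 0, 0, 0, 40], [30, 5, -150, 0, 0, 0, 45], [70, 20, -180, 0, 0, 0, 45], [110, 35, -185, 0, 0, 0, 45], [150, 50, -185, 0, 0, 0, 45], [190, 65, -185, 0, 0, 0, 45], [230, 80, -185, 0, 0, 0, 45]]

```text
clock: 23.85
tool_pos: [0.6429, -0.0079, 0.1998]
ee_rot: [2.221, 2.221, 0.001]
wrist_force: [-0.2, 0.4, -0.3]
width: 0.0413
finger_force: 0.0
```

Emit:
servo_tool:
  increments:
    - [[40, 4, 0, 0, 0, 0, 45], [80, 4, 0, 0, 0, 0, 45], [115, 4, 0, 0, 0, 0, 45], [130, 4, 0, 0, 0, 0, 45], [133, 4, 0, 0, 0, 0, 45], [133, 4, 0, 0, 0, 0, 45], [133, 4, 0, 0, 0, 0, 45], [133, 4, 0, 0, 0, 0, 45], [133, 4, 0, 0, 0, 0, 45], [133, 4, 0, 0, 0, 0, 45]]

```text
clock: 24.85
tool_pos: [0.6465, 0.1228, 0.1986]
ee_rot: [2.222, 2.22, -0.0]
wrist_force: [-0.4, 0.1, 0.6]
width: 0.0413
finger_force: 0.0
```

```bash
python3 lev.py
python3 - <<'E'
from h import *
from lev import levers
print("tray",levers("pics/t7.png","top",(.44,-.35),(.63,-.19)))
E
```

```text
[0.64647894 0.12275668 0.19862165] [ 2.22242022e+00  2.22043162e+00 -9.44259106e-05] 0.04131905018898538 24.85
([0.5834, 0.1683, 0.0331], 229, ((583.5132446289062, 168.08595275878906), (29.44887351989746, 47.89496994018555), 89.9172134399414))
([0.6473, 0.1253, 0.0331], 205, ((647.347412109375, 124.95289611816406), (30.071632385253906, 47.824851989746094), 86.66365814208984))
tray [([0.5625, -0.2398, 0.0339], 25, ((563.523681640625, -239.16136169433594), (45.312171936035156, 27.329256057739258), 1.0117989778518677))]
```

Emit:
servo_tool:
  increments:
    - [[2.5, 1, 30, 0, 0, 0, 45], [2.5, 1, 70, 0, 0, 0, 45], [2.5, 1, 110, 0, 0, 0, 45], [2.5, 1, 145, 0, 0, 0, 45], [2.5, 1, 170, 0, 0, 0, 45], [2.5, 1, 180, 0, 0, 0, 45], [2.5, 1, 184, 0, 0, 0, 45], [2.5, 1, 184, 0, 0, 0, 45], [2.5, 1, 184, 0, 0, 0, 5], [2.5, 1, 184, 0, 0, 0, 5]]

```text
clock: 25.95
tool_pos: [0.6484, 0.1262, 0.0161]
ee_rot: [2.221, 2.221, 0.003]
wrist_force: [-0.1, -0.7, -0.0]
width: 0.0277
finger_force: 0.0
```

Emit:
servo_tool:
  increments:
    - [[0, 0, 0, 0, 0, 0, 5], [0, 0, 0, 0, 0, 0, 5], [0, 0, 0, 0, 0, 0, 5], [0, 0, -5, 0, 0, 0, 5], [0, 0, -20, 0, 0, 0, 5], [0, 0, -45, 0, 0, 0, 5], [0, 0, -75, 0, 0, 0, 5], [0, 0, -100, 0, 0, 0, 5], [0, 0, -110, 0, 0, 0, 5], [0, 0, -110, 0, 0, 0, 5]]

```text
clock: 26.95
tool_pos: [0.6484, 0.1262, 0.1266]
ee_rot: [2.22, 2.22, 0.004]
wrist_force: [-0.4, 0.2, -0.9]
width: 0.0127
finger_force: 40.0
```

Emit:
servo_tool:
  increments:
    - [[-30, -8, 0, 0, 0, 0, 5], [-70, -16, 0, 0, 0, 0, 5], [-115, -26, 0, 0, 0, 0, 5], [-160, -36, 0, 0, 0, 0, 5], [-205, -46, 0, 0, 0, 0, 5], [-250, -56, 0, 0, 0, 0, 5], [-295, -66, 0, 0, 0, 0, 5], [-340, -76, 0, 0, 0, 0, 5], [-380, -84, 0, 0, 0, 0, 5], [-417, -88, 0, 0, 0, 0, 5]]

```text
clock: 27.95
tool_pos: [0.5575, -0.2925, 0.123]
ee_rot: [-2.22, -2.219, 0.001]
wrist_force: [0.7, 0.4, -0.4]
width: 0.0126
finger_force: 40.0
```

Run:
```python
from h import *
s=status.sense(); print(s["tool_pos"],s["width"],s["wrist_force"]); print(togo([.559,-.292,.0145]))
```

```text
[ 0.55750215 -0.29250508  0.12297767] 0.012648864132671462 [ 0.70269151  0.36320129 -0.42915626]
[  0.4   1.8 108.5]
```

Emit:
servo_tool:
  increments:
    - [[0, 0.5, 20, 0, 0, 0, 5], [0, 0.5, 50, 0, 0, 0, 5], [0, 0.5, 80, 0, 0, 0, 5], [0, 0.5, 98, 0, 0, 0, 5], [0, 0.5, 106, 0, 0, 0, 5], [0, 0.5, 110.5, 0, 0, 0, 5], [0, 0.5, 110.5, 0, 0, 0, 5], [0, 0.5, 110.5, 0, 0, 0, 30], [0, 0.5, 110.5, 0, 0, 0, 40], [0, 0.5, 110.5, 0, 0, 0, 40]]

```text
clock: 28.95
tool_pos: [0.56, -0.291, 0.014]
ee_rot: [2.221, 2.221, 0.0]
wrist_force: [-0.1, 0.2, -0.4]
width: 0.0344
finger_force: 0.0
```

Emit:
servo_tool:
  increments:
    - [[0, 0, -10, 0, 0, 0, 40], [0, 0, -40, 0, 0, 0, 40], [0, 0, -80, 0, 0, 0, 40], [0, 0, -125, 0, 0, 0, 40], [0, 0, -165, 0, 0, -0.14, 45], [0, 0, -190, 0, 0, -0.28, 45], [0, 0, -200, 0, 0, -0.42, 45], [0, 0, -200, 0, 0, -0.56, 45], [0, 0, -200, 0, 0, -0.7, 45], [0, 0, -200, 0, 0, -0.84, 45]]

```text
clock: 29.95
tool_pos: [0.56, -0.291, 0.215]
ee_rot: [1.114, 2.937, -0.0]
wrist_force: [-0.5, 1.1, -0.1]
width: 0.0418
finger_force: 0.0
```

Emit:
servo_tool:
  increments:
    - [[29, 36, 0, 0, 0, -0.14, 45], [58, 72, 0, 0, 0, -0.28, 45], [87, 108, 0, 0, 0, -0.42, 45], [116, 144, 0, 0, 0, -0.56, 45], [145, 180, 0, 0, 0, -0.7, 45], [174, 216, 0, 0, 0, -0.84, 45], [203, 252, 0, 0, 0, -0.98, 45], [232, 288, 0, 0, 0, -1.12, 45], [261, 324, 0, 0, 0, -1.26, 45], [290, 360, 0, 0, 0, -1.4, 45]]

```text
clock: 30.95
tool_pos: [0.5841, 0.1726, 0.215]
ee_rot: [-1.04, 2.964, -0.0]
wrist_force: [-0.1, -0.1, -0.1]
width: 0.0413
finger_force: 0.0
```

Emit:
servo_tool:
  increments:
    - [[0, 0, 0, 0, 0, -0.14, 45], [0, 0, 0, 0, 0, -0.28, 45], [0, 0, 0, 0, 0, -0.42, 45], [0, 0, 0, 0, 0, -0.56, 45], [0, 0, 0, 0, 0, -0.7, 45], [0, 0, 0, 0, 0, -0.82, 45], [0, 0, 0, 0, 0, -0.9, 45], [0, 0, 0, 0, 0, -0.9, 45], [0, 0, 0, 0, 0, -0.9, 45], [0, 0, 0, 0, 0, -0.9, 45]]

```text
clock: 31.95
tool_pos: [0.5842, 0.1706, 0.2143]
ee_rot: [-2.217, 2.225, -0.0]
wrist_force: [0.6, 0.1, 0.0]
width: 0.0415
finger_force: 0.0
```

```bash
python3 lev.py
python3 - <<'E'
from h import *
from lev import levers
s=status.sense(); print(R.from_rotvec(s["ee_rot"]).as_matrix().round(3).tolist(),s["q"].round(2) if hasattr(s["q"],"round") else s["q"])
print("tray",levers("pics/t8.png","top",(.44,-.35),(.63,-.19)))
E
```

```text
[0.5842251  0.17059695 0.21431303] [-2.21742030e+00  2.22527714e+00 -7.68738606e-05] 0.04151900180201707 31.95
([0.5831, 0.1674, 0.033], 185, ((583.4871215820312, 167.4326171875), (47.39852523803711, 29.59449005126953), 0.147539421916008))
[[-0.003, -1.0, 0.0], [-1.0, 0.003, 0.0], [-0.0, -0.0, -1.0]] [ 0.28  0.33  1.67 -0.    1.14 -2.86]
tray [([0.5625, -0.2398, 0.0319], 26, ((563.4125366210938, -238.83029174804688), (45.296630859375, 27.791091918945312), 0.7306594848632812)), ([0.5591, -0.2925, 0.033], 29, ((559.25244140625, -292.2211608886719), (27.24005126953125, 44.58187484741211), 86.05812072753906))]
```

Emit:
servo_tool:
  increments:
    - [[2.5, 1, 30, 0, 0, 0, 45], [2.5, 1, 70, 0, 0, 0, 45], [2.5, 1, 110, 0, 0, 0, 45], [2.5, 1, 150, 0, 0, 0, 45], [2.5, 1, 180, 0, 0, 0, 45], [2.5, 1, 195, 0, 0, 0, 45], [2.5, 1, 199, 0, 0, 0, 45], [2.5, 1, 199, 0, 0, 0, 45], [2.5, 1, 199, 0, 0, 0, 5], [2.5, 1, 199, 0, 0, 0, 5]]

```text
clock: 33.05
tool_pos: [0.5844, 0.1684, 0.0167]
ee_rot: [-2.218, 2.222, -0.002]
wrist_force: [-1.1, 0.2, 0.5]
width: 0.0277
finger_force: 0.0
```

Emit:
servo_tool:
  increments:
    - [[0, 0, 0, 0, 0, 0, 5], [0, 0, 0, 0, 0, 0, 5], [0, 0, 0, 0, 0, 0, 5], [0, 0, -5, 0, 0, 0, 5], [0, 0, -20, 0, 0, 0, 5], [0, 0, -45, 0, 0, 0, 5], [0, 0, -75, 0, 0, 0, 5], [0, 0, -100, 0, 0, 0, 5], [0, 0, -110, 0, 0, 0, 5], [0, 0, -110, 0, 0, 0, 5]]

```text
clock: 34.05
tool_pos: [0.5843, 0.1684, 0.127]
ee_rot: [-2.218, 2.221, -0.002]
wrist_force: [-0.3, -0.3, -1.0]
width: 0.0126
finger_force: 40.0
```

Run:
```python
from h import *
s=status.sense(); print(s["tool_pos"],s["width"],s["wrist_force"]); print(togo([.492,-.258,.125]))
```

```text
[0.58426608 0.16839909 0.12703401] 0.012579849532181393 [-0.26389093 -0.31270441 -0.994503  ]
[426.6  91.6   1.4]
```

Emit:
servo_tool:
  increments:
    - [[40, 9, 0, 0, 0, 0.1, 5], [85, 18, 0, 0, 0, 0.24, 5], [130, 28, 0, 0, 0, 0.38, 5], [175, 38, 0, 0, 0, 0.52, 5], [220, 48, 0, 0, 0, 0.66, 5], [265, 58, 0, 0, 0, 0.8, 5], [310, 67, 0, 0, 0, 0.94, 5], [350, 76, 0, 0, 0, 1.08, 5], [390, 84, 0, 0, 0, 1.22, 5], [426, 92, 0, 0, 0, 1.36, 5]]

```text
clock: 35.05
tool_pos: [0.4891, -0.2592, 0.1237]
ee_rot: [0.318, -3.124, -0.002]
wrist_force: [0.9, -0.1, -0.3]
width: 0.0122
finger_force: 40.0
```

Emit:
servo_tool:
  increments:
    - [[0, 0, 0, 0, 0, 0.14, 5], [0, 0, 10, 0, 0, 0.27, 5], [0, 0, 30, 0, 0, 0.27, 5], [0, 0, 60, 0, 0, 0.27, 5], [0, 0, 80, 0, 0, 0.27, 5], [0, 0, 80, 0, 0, 0.27, 5], [0, 0, 80, 0, 0, 0.27, 5], [0, 0, 80, 0, 0, 0.27, 5], [0, 0, 80, 0, 0, 0.27, 5], [0, 0, 80, 0, 0, 0.27, 5]]

```text
clock: 36.05
tool_pos: [0.4911, -0.258, 0.046]
ee_rot: [0.095, 3.139, -0.001]
wrist_force: [0.4, 1.0, -1.1]
width: 0.013
finger_force: 40.0
```

Run:
```python
from h import *
from lev import levers
s=status.sense(); print(s["tool_pos"],s["width"],s["wrist_force"]); print(togo([.492,-.258,.0165]))
print("tray",levers("pics/t8.png","top",(.44,-.35),(.63,-.19)))
```

```text
[ 0.49112383 -0.25799118  0.04598365] 0.013034538748715116 [ 0.3545747   0.98541274 -1.10286413]
[-0.8  0.1 29.5]
tray [([0.5625, -0.2396, 0.0331], 29, ((562.9005737304688, -239.82211303710938), (45.428802490234375, 29.230236053466797), 3.2218594551086426))]
```

Emit:
servo_tool:
  increments:
    - [[0, 0, 10, 0, 0, 0, 5], [0, 0, 20, 0, 0, 0, 5], [0, 0, 26, 0, 0, 0, 5], [0, 0, 29.5, 0, 0, 0, 5], [0, 0, 29.5, 0, 0, 0, 5], [0, 0, 29.5, 0, 0, 0, 30], [0, 0, 29.5, 0, 0, 0, 35], [0, 0, 29.5, 0, 0, 0, 35], [0, 0, 20, 0, 0, 0, 35], [0, 0, -5, 0, 0, 0, 35]]

```text
clock: 37.1
tool_pos: [0.4892, -0.257, 0.049]
ee_rot: [-0.095, -3.137, -0.003]
wrist_force: [0.9, -0.1, 0.0]
width: 0.0319
finger_force: 0.0
```

Emit:
servo_tool:
  increments:
    - [[0, 0, -40, 0, 0, 0, 35], [0, 0, -80, 0, 0, 0, 35], [0, 0, -120, 0, 0, 0, 35], [0, 0, -150, 0, 0, 0, 35], [15, -40, -150, 0, 0, 0, 50], [30, -80, -150, 0, 0, 0, 50], [30, -120, -150, 0, 0, 0, 50], [30, -160, -150, 0, 0, 0, 50], [30, -200, -150, 0, 0, 0, 50], [30, -220, -150, 0, 0, 0, 50]]

```text
clock: 38.1
tool_pos: [0.4467, -0.4785, 0.2007]
ee_rot: [0.098, 3.14, -0.002]
wrist_force: [-0.8, 0.0, 0.3]
width: 0.0462
finger_force: 0.0
```

Run:
```python
from h import *
from lev import levers
s=status.sense(); print(s["tool_pos"],s["ee_rot"],s["clock"])
print("tray",levers("pics/t9.png","top",(.44,-.35),(.63,-.19)))
print("bin",levers(None,"top",(.50,.07),(.72,.26)))
i=cv2.imread("pics/t9.png")[150:350,160:480]; cv2.imwrite("pics/t9c.png",cv2.resize(i,None,fx=2.5,fy=2.5))
```

```text
[ 0.44666146 -0.47853701  0.20065344] [ 9.77035762e-02  3.13958620e+00 -1.99283127e-03] 38.1
tray [([0.5622, -0.2401, 0.0327], 25, ((563.2744750976562, -239.15573120117188), (44.80451583862305, 27.534299850463867), 3.1833040714263916)), ([0.559, -0.2929, 0.0345], 27, ((559.0201416015625, -292.2659606933594), (27.913484573364258, 44.874656677246094), 84.34478759765625)), ([0.4895, -0.2587, 0.0329], 29, ((489.4602355957031, -257.6093444824219), (46.0819206237793, 26.178009033203125), 89.1060562133789))]
bin []
```

View pics/t9c.png

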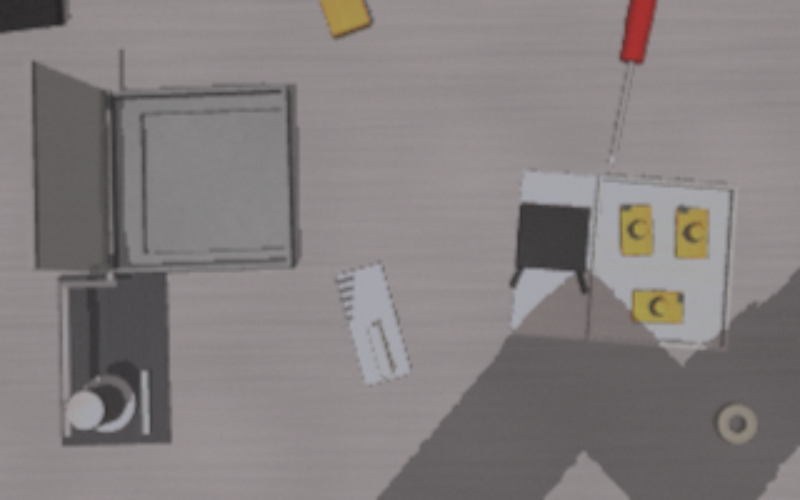

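All three levers lie in the tray, at crop (637,230), (692,232) and (657,306). The flap is still propped and the well is empty. Next is the gauge.

Emit:
servo_tool:
  increments:
    - [[3, 40, 0, 0, 0, -0.03, 60], [6, 88, 0, 0, 0, -0.06, 60], [9, 136, 0, 0, 0, -0.1, 60], [12, 184, 0, 0, 0, -0.13, 60], [15, 232, 0, 0, 0, -0.16, 60], [18, 280, 0, 0, 0, -0.2, 60], [22, 328, 0, 0, 0, -0.23, 60], [25, 376, 0, 0, 0, -0.26, 60], [28, 424, 0, 0, 0, -0.29, 60], [31, 470, 0, 0, 0, -0.32, 60]]

```text
clock: 39.2
tool_pos: [0.4437, -0.0018, 0.2006]
ee_rot: [-0.409, 3.114, 0.0]
wrist_force: [0.1, -0.5, 0.5]
width: 0.0552
finger_force: 0.0
```

Emit:
servo_tool:
  increments:
    - [[0, 10, 10, 0, 0, 0, 60], [0, 10, 20, 0, 0, 0, 60], [0, 10, 20, 0, 0, 0, 60], [0, 10, 20, 0, 0, 0, 60], [0, 10, 20, 0, 0, 0, 60], [0, 10, 20, 0, 0, 0, 60], [0, 10, 20, 0, 0, 0, 60], [0, 10, 20, 0, 0, 0, 60], [0, 10, 20, 0, 0, 0, 60], [0, 10, 20, 0, 0, 0, 60]]

```text
clock: 40.2
tool_pos: [0.4423, 0.0052, 0.1801]
ee_rot: [-0.406, 3.115, 0.0]
wrist_force: [0.4, -0.8, -0.0]
width: 0.0552
finger_force: 0.0
```

Run:
```python
from h import *
s=status.sense(); print(s["tool_pos"],s["ee_rot"],s["clock"])
K,T=cal("wrist"); i,d=capture("wrist"); cv2.imwrite("pics/w10.png",i); p=pts(d,K,T); z=p[...,2]
near=(np.linalg.norm(p[...,:2]-[.4773,.012],axis=-1)<.075)
m=near&(z>.0025)&(z<.03); r=cv2.minAreaRect((p[m][:,:2]*1000).astype(np.float32)); print("plate",r,m.sum())
m=near&(z>.018)&(z<.03); r=cv2.minAreaRect((p[m][:,:2]*1000).astype(np.float32)); print("rib",r,m.sum(),np.median(z[m]))
```

```text
[0.44233615 0.00515587 0.18013075] [-4.05952443e-01  3.11518265e+00  5.61302393e-06] 40.2
plate ((453.3736572265625, 26.883750915527344), (108.8774642944336, 46.436134338378906), 11.612408638000488) 5590
rib ((427.0661315917969, 21.30523681640625), (49.73591995239258, 12.173901557922363), 11.661541938781738) 823 0.022017304128190807
```

View pics/w10.png

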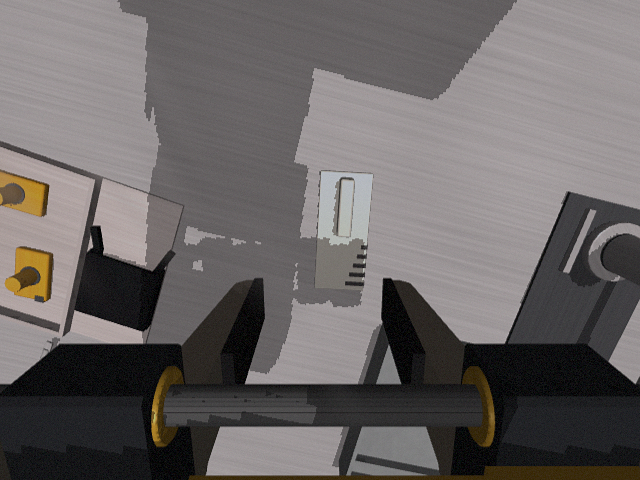

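The gauge has been knocked nearer; its rib is now at (345,206) px, i.e. gauge at (0.453, 0.027), yaw 0.203. I'll grip its rib.

Emit:
servo_tool:
  increments:
    - [[15.5, 20, 20, 0, 0, 0.056, 50], [15.5, 20, 60, 0, 0, 0.056, 45], [15.5, 20, 100, 0, 0, 0.056, 45], [15.5, 20, 135, 0, 0, 0.056, 45], [15.5, 20, 160, 0, 0, 0.056, 45], [15.5, 20, 170, 0, 0, 0.056, 45], [15.5, 20, 171, 0, 0, 0.056, 45], [15.5, 20, 171, 0, 0, 0.056, 5], [15.5, 20, 171, 0, 0, 0.056, 5], [15.5, 20, 171, 0, 0, 0.056, 5]]
  force: 20

```text
clock: 41.25
tool_pos: [0.4231, 0.0206, 0.0101]
ee_rot: [-0.318, 3.123, -0.0]
wrist_force: [-0.1, 0.1, -0.9]
width: 0.0192
finger_force: 0.0
```

Emit:
servo_tool:
  increments:
    - [[0, 0, 0, 0, 0, 0, 5], [0, 0, 0, 0, 0, 0, 5], [0, 0, 0, 0, 0, 0, 5], [0, 0, -5, 0, 0, 0, 5], [0, 0, -20, 0, 0, 0, 5], [0, 0, -40, 0, 0, 0, 5], [0, 0, -50, 0, 0, 0, 5], [0, 0, -50, 0, 0, 0, 5], [0, 0, -50, 0, 0, 0, 5], [0, 0, -50, 0, 0, 0, 5]]

```text
clock: 42.25
tool_pos: [0.4217, 0.0205, 0.0585]
ee_rot: [0.318, -3.124, -0.0]
wrist_force: [-0.5, -0.1, -0.0]
width: 0.0119
finger_force: 20.0
```

Run:
```python
from fit import *
s=status.sense(); print(s["tool_pos"],s["ee_rot"],s["width"],s["wrist_force"])
M=R.from_rotvec(s["ee_rot"]).as_matrix(); psi=np.arctan2(M[1,0],M[0,0]); print("psi",psi)
k=(np.array([.53177,-.26219]),-.0965)
K,T=cal("wrist"); i,d=capture("wrist"); cv2.imwrite("pics/w11.png",i); p=pts(d,K,T); z=p[...,2]
g=(z>.05)&(z<.066)&(np.linalg.norm(p[...,:2]-[.453,.027],axis=-1)<.08); print(cv2.minAreaRect((p[g][:,:2]*1000).astype(np.float32)),g.sum(),np.median(z[g]))
# gripper target with grip at gauge x=-32, standing 70 mm short of home
for dx in(-70,-45,0): 
    t=at(*k,(-21-32+dx,105)); print(dx,t,togo([*t,s["tool_pos"][2]]))
print("turn toolz", -((-.0965+np.pi)-psi)%(2*np.pi))
```

```text
[0.42169117 0.02050608 0.05849767] [ 3.18474634e-01 -3.12440760e+00 -1.37840691e-04] 0.011933444203148036 [-0.5329442  -0.05308722 -0.0417724 ]
psi -2.9384318222230577
((451.5457458496094, 26.78094482421875), (110.96842956542969, 45.977684020996094), 11.298003196716309) 5091 0.05279623073075265
-70 [ 0.41945904 -0.14582743] [  35.7 -162.5   -0. ]
-45 [ 0.44434273 -0.14823618] [ 1.180e+01 -1.699e+02 -1.000e-01]
0 [ 0.48913336 -0.15257195] [-3.110e+01 -1.831e+02 -1.000e-01]
turn toolz 0.2996608313667348
```

Emit:
servo_tool:
  increments:
    - [[3, -12, 0, 0, 0, 0.03, 5], [7, -28, 0, 0, 0, 0.06, 5], [11, -46, 0, 0, 0, 0.1, 5], [16, -66, 0, 0, 0, 0.14, 5], [21, -86, 0, 0, 0, 0.18, 5], [26, -106, 0, 0, 0, 0.22, 5], [31, -128, 0, 0, 0, 0.26, 5], [36, -148, 0, 0, 0, 0.29, 5], [39, -162, 0, 0, 0, 0.3, 5], [39, -162, 0, 0, 0, 0.3, 5]]

```text
clock: 43.3
tool_pos: [0.4164, -0.1479, 0.0587]
ee_rot: [-0.157, -3.137, 0.0]
wrist_force: [0.2, -0.7, 0.2]
width: 0.0119
finger_force: 20.0
```

Run:
```python
from fit import *
def roof(i,d,K,T,name,ctr=(.533,-.157)):
    p=pts(d,K,T); g=i.max(-1)
    m=(g<75)&(p[...,2]>.014)&(p[...,2]<.024)&(abs(p[...,0]-ctr[0])<.06)&(abs(p[...,1]-ctr[1])<.06)
    m=cv2.morphologyEx(m.astype(np.uint8),cv2.MORPH_OPEN,np.ones((3,3)))
    q=ray(np.argwhere(m)[:,::-1],.019,K,T)[:,:2]
    r=cv2.minAreaRect((q*1000).astype(np.float32)); print(name,r)
    th=(r[2]+45)%90-45; th=np.deg2rad(th); c=np.array(r[0])/1000
    print("  home",(c+np.array([[np.cos(th),-np.sin(th)],[np.sin(th),np.cos(th)]])@np.array([-.0365,0])).round(4),th)
f=np.load("w6.npz"); roof(f["i"],f["d"],f["K"],f["T"],"w6")
s=status.sense(); print(s["tool_pos"],s["ee_rot"],s["width"])
M=R.from_rotvec(s["ee_rot"]).as_matrix(); print("psi",np.arctan2(M[1,0],M[0,0])-np.pi)
for n in("top","scene","wrist"):
    K,T=cal(n); i,d=capture(n); cv2.imwrite(f"pics/{n}12.png",i); np.savez(f"{n}12.npz",i=i,d=d,K=K,T=T)
    if n!="wrist":
        try: roof(i,d,K,T,n)
        except Exception as e: print(n,e)
p=pts(d,K,T); z=p[...,2]
g=(z>.048)&(z<.07)&(np.linalg.norm(p[...,:2]-[.446,-.148],axis=-1)<.08); print("gauge",cv2.minAreaRect((p[g][:,:2]*1000).astype(np.float32)),g.sum(),np.median(z[g]))
```

```text
w6 ((556.382568359375, -158.8646240234375), (64.94095611572266, 60.33938980102539), 84.64862823486328)
  home [ 0.52   -0.1555] -0.09339905679989645
[ 0.41637773 -0.14787195  0.05874116] [-1.57232808e-01 -3.13739533e+00  3.11909143e-04] 0.011865903048339989
psi -0.10014766787106133
top ((556.5457153320312, -159.341552734375), (63.71760559082031, 59.24982833862305), 84.99910736083984)
  home [ 0.5202 -0.1562] -0.08728204209209343
scene ((559.149169921875, -160.1416015625), (68.89362335205078, 64.90495300292969), 85.74710845947266)
  home [ 0.5227 -0.1574] -0.074226960112416
gauge ((446.60235595703125, -148.99569702148438), (46.1984977722168, 111.26151275634766), 84.29963684082031) 5639 0.0531339306326549
```

View pics/wrist12.png

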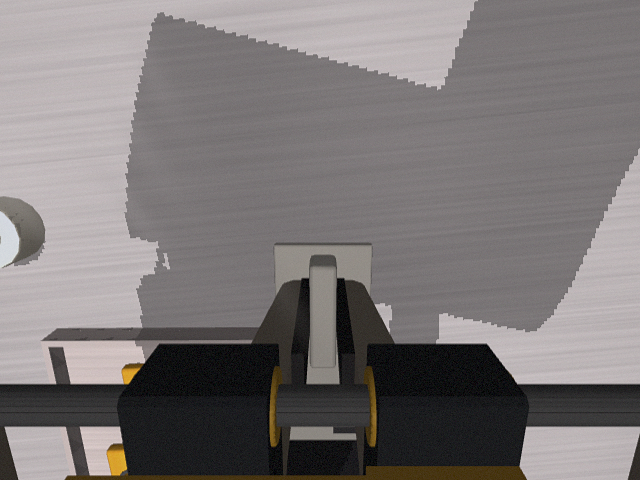

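Emit:
servo_tool:
  increments:
    - [[0, 0, 10, 0, 0, -0.008, 5], [0, 0, 25, 0, 0, -0.008, 5], [0, 0, 37, 0, 0, -0.008, 5], [0, 0, 43.5, 0, 0, -0.008, 5], [0, 0, 43.5, 0, 0, -0.008, 5], [-4, 0, 43.5, 0, 0, -0.008, 5], [-10, 0.1, 43.5, 0, 0, -0.008, 5], [-16, 0.1, 43.5, 0, 0, -0.008, 5], [-22, 0.2, 43.5, 0, 0, -0.008, 5], [-28, 0.2, 43.5, 0, 0, -0.008, 5]]

```text
clock: 44.45
tool_pos: [0.4455, -0.1487, 0.0158]
ee_rot: [0.139, 3.138, -0.0]
wrist_force: [-0.3, -0.7, -0.6]
width: 0.0117
finger_force: 20.0
```

Emit:
servo_tool:
  increments:
    - [[-4, 0, 0, 0, 0, 0, 5], [-8, 0, 0, 0, 0, 0, 5], [-12, 0, 0, 0, 0, 0, 5], [-16, 0, 0, 0, 0, 0, 5], [-20, 0, 0, 0, 0, 0, 5], [-24, 0, 0, 0, 0, 0, 5], [-28, 0, 0, 0, 0, 0, 5], [-32, 0, 0, 0, 0, 0, 5], [-36, 0, 0, 0, 0, 0, 5], [-39, 0, 0, 0, 0, 0, 5]]

```text
clock: 45.45
tool_pos: [0.4838, -0.152, 0.0156]
ee_rot: [0.139, 3.138, -0.0]
wrist_force: [-0.5, -0.2, -0.6]
width: 0.0113
finger_force: 20.0
```

```bash
cat > gau.py <<'E'
from fit import *
s=status.sense(); c=s["tool_pos"]; print(c,s["ee_rot"],s["width"],s["wrist_force"])
K,T=cal("wrist"); i,d=capture("wrist"); cv2.imwrite("pics/wg.png",i); p=pts(d,K,T); z=p[...,2]
H=np.array([.5201,-.1556]); th=-.092; Rk=np.array([[np.cos(th),-np.sin(th)],[np.sin(th),np.cos(th)]])
L=(p[...,:2]-H)@Rk
m=(z>.016)&(z<.032)&(i.min(-1)>90)&(abs(L[...,1])<.02)&(L[...,0]<-.005)&(L[...,0]>-.15)
q=L[m]*1000; print("rib",len(q),np.median(z[m]),np.percentile(q,[1,50,99],axis=0).round(1).tolist(),cv2.minAreaRect(q.astype(np.float32)))
E
python3 gau.py
```

```text
[ 0.48384061 -0.15200915  0.01559651] [ 1.39379634e-01  3.13839021e+00 -3.32763732e-05] 0.011268339858998505 [-0.50282259 -0.21435553 -0.5841258 ]
rib 2645 0.027758018776859544 [[-56.3, -5.0], [-33.9, 0.4], [-8.4, 6.2]] ((-33.75490951538086, -3.6706886291503906), (35.97553634643555, 48.855926513671875), 69.50775909423828)
```

Emit:
servo_tool:
  increments:
    - [[-2, 0, 0, 0, 0, 0, 5], [-4, 0, 0, 0, 0, 0, 5], [-5, 0, 0, 0, 0, 0, 5], [-6, 0, 0, 0, 0, 0, 5], [-7, 0, 0, 0, 0, 0, 5], [-7.5, 0, 0, 0, 0, 0, 5], [-8, 0, 0, 0, 0, 0, 5], [-8, 0, 0, 0, 0, 0, 5], [-8, 0, 0, 0, 0, 0, 5], [-8, 0, 0, 0, 0, 0, 5]]

```text
clock: 46.5
tool_pos: [0.4897, -0.1523, 0.0152]
ee_rot: [-0.139, -3.135, -0.001]
wrist_force: [-5.8, 0.9, 2.4]
width: 0.0117
finger_force: 20.0
```

```bash
python3 gau.py
```

```text
[ 0.48965701 -0.15226941  0.01520042] [-1.39340229e-01 -3.13532901e+00 -1.09771904e-03] 0.01174391809418685 [-5.79972807  0.93873264  2.39225591]
rib 2512 0.02736443713878514 [[-50.6, -4.7], [-29.3, 0.7], [-5.6, 6.5]] ((-29.647855758666992, 4.732566833496094), (45.88221740722656, 35.6789436340332), 21.609357833862305)
```

Emit:
servo_tool:
  increments:
    - [[-6, 0, 0, 0, 0, 0, 15], [-6, 0, 0, 0, 0, 0, 30], [-6, 0, 0, 0, 0, 0, 30], [-6, 0, 0, 0, 0, 0, 30], [-6, 0, -15, 0, 0, 0, 30], [-6, 0, -50, 0, 0, 0, 30], [-6, 0, -90, 0, 0, 0, 40], [-6, 0, -130, 0, 0, 0, 60], [-6, 0, -170, 0, 0, 0, 80], [-6, 0, -210, 0, 0, 0, 100]]

```text
clock: 47.55
tool_pos: [0.4971, -0.1531, 0.2274]
ee_rot: [0.139, 3.138, -0.0]
wrist_force: [1.1, 0.0, -0.3]
width: 0.0573
finger_force: 0.0
```

```bash
python3 gau.py
python3 - <<'E'
from h import *
print(togo([.405,.13,.25]))
M=R.from_rotvec(status.sense()["ee_rot"]).as_matrix(); print("psi",np.arctan2(M[1,0],M[0,0]))
E
```

```text
[ 0.4971039  -0.15310356  0.2273943 ] [ 1.39288472e-01  3.13809790e+00 -1.49380806e-04] 0.0573180324139292 [ 1.12497528  0.03122097 -0.31202053]
rib 512 0.026091591494303595 [[-50.0, -3.8], [-28.4, 1.0], [-5.7, 5.9]] ((-27.796337127685547, 0.9818692207336426), (44.77450180053711, 9.681397438049316), 0.15784548223018646)
[120.  274.5 -17.7]
psi 3.052856019110804
```

Emit:
servo_tool:
  increments:
    - [[12, 27, -2, 0, 0, 0.14, 100], [24, 55, -4, 0, 0, 0.29, 100], [36, 82, -6, 0, 0, 0.44, 100], [48, 110, -8, 0, 0, 0.59, 100], [60, 137, -10, 0, 0, 0.74, 100], [72, 165, -12, 0, 0, 0.89, 100], [84, 192, -14, 0, 0, 1.04, 100], [96, 220, -16, 0, 0, 1.19, 100], [108, 247, -18, 0, 0, 1.34, 100], [120, 274, -20, 0, 0, 1.482, 100]]

```text
clock: 48.6
tool_pos: [0.4016, 0.1314, 0.2456]
ee_rot: [2.228, 2.214, 0.001]
wrist_force: [0.7, 0.7, -0.6]
width: 0.0918
finger_force: 0.0
```

Emit:
servo_tool:
  increments:
    - [[30, 0, 0, 0, 0, 0, 100], [60, 0, 0, 0, 0, 0, 100], [85, 0, 0, 0, 0, 0, 100], [85, 0, 0, 0, 0, 0, 100], [85, 0, 0, 0, 0, 0, 100], [85, 0, 0, 0, 0, 0, 100], [85, 0, 0, 0, 0, 0, 100], [85, 0, 0, 0, 0, 0, 100], [85, 0, 0, 0, 0, 0, 100], [85, 0, 0, 0, 0, 0, 100]]

```text
clock: 49.6
tool_pos: [0.4022, 0.2151, 0.2456]
ee_rot: [2.222, 2.221, 0.0]
wrist_force: [-0.1, 0.0, 0.2]
width: 0.0919
finger_force: 0.0
```

Run:
```python
from h import *
s=status.sense(); print(s["tool_pos"],s["ee_rot"],s["width"])
K,T=cal("wrist"); i,d=capture("wrist"); cv2.imwrite("pics/w13.png",i); p=pts(d,K,T); z=p[...,2]
m=(z>.092)&(z<.105)&(np.linalg.norm(p[...,:2]-[.405,.264],axis=-1)<.03); q=p[m]; print(len(q),np.percentile(q,[1,99],axis=0).round(4).tolist(),(np.percentile(q,1,axis=0)+np.percentile(q,99,axis=0))/2)
```

```text
[0.40224757 0.21508725 0.24563121] [2.22198560e+00 2.22084985e+00 1.93986391e-04] 0.0918743120272642
1703 [[0.3877, 0.2528, 0.0943], [0.4216, 0.2868, 0.0998]] [0.4046698  0.26983182 0.09708885]
```

Emit:
servo_tool:
  increments:
    - [[20, 1, 0, 0, 0, 0, 100], [45, 2.5, 20, 0, 0, 0, 100], [53.5, 2.5, 55, 0, 0, 0, 100], [53.5, 2.5, 90, 0, 0, 0, 100], [53.5, 2.5, 125, 0, 0, 0, 100], [53.5, 2.5, 155, 0, 0, 0, 100], [53.5, 2.5, 175, 0, 0, 0, 100], [53.5, 2.5, 185, 0, 0, 0, 100], [53.5, 2.5, 189, 0, 0, 0, 100], [53.5, 2.5, 189, 0, 0, 0, 60]]
  force: 60

```text
clock: 50.65
tool_pos: [0.4049, 0.269, 0.0568]
ee_rot: [2.222, 2.221, 0.0]
wrist_force: [-0.4, -0.2, 1.3]
width: 0.0861
finger_force: 0.0
```

Emit:
servo_tool:
  increments:
    - [[0, 0, 0, 0, 0, 0, 20], [0, 0, 0, 0, 0, 0, 20], [0, 0, 0, 0, 0, 0, 20], [0, 0, 0, 0, 0, 0, 20], [0, 0, 0, 0, 0, 0, 20], [0, 0, 0, 0, 0, 0, 20], [0, 0, -4, 0, 0, 0, 20], [0, 0, -9, 0, 0, 0, 20], [0, 0, -14, 0, 0, 0, 20], [0, 0, -14, 0, 0, 0, 20]]

```text
clock: 51.65
tool_pos: [0.4046, 0.2688, 0.0711]
ee_rot: [-2.222, -2.221, -0.0]
wrist_force: [0.1, -0.6, -6.6]
width: 0.0352
finger_force: 60.0
```

```bash
python3 stoptop.py
python3 - <<'E'
from h import *
from lev import levers
print("tray",levers("pics/t14.png","top",(.44,-.35),(.63,-.19)))
E
```

```text
[0.40464604 0.26884941 0.07108073] [ 0.05980225 -0.5935912  -6.63311376] 0.035243448031718104
5283 [0.4045047  0.26944586 0.11219452]
tray [([0.5622, -0.2399, 0.0336], 25, ((562.440673828125, -239.38772583007812), (43.17428207397461, 26.610376358032227), 2.2209174633026123)), ([0.5591, -0.2927, 0.0328], 27, ((559.1072998046875, -292.3911437988281), (27.84267807006836, 44.72352981567383), 85.34186553955078)), ([0.4895, -0.2582, 0.033], 25, ((489.45294189453125, -257.263427734375), (45.634010314941406, 26.174358367919922), 89.0914077758789))]
```

Held and lifted, levers still in place. Backing off so the flap follows the stop shut.

Emit:
servo_tool:
  increments:
    - [[-3, 0, -2, 0, 0, 0, 20], [-8, 0, -2, 0, 0, 0, 20], [-14, 0, -2, 0, 0, 0, 20], [-20, 0, -2, 0, 0, 0, 20], [-27, 0, -2, 0, 0, 0, 20], [-34, 0, -2, 0, 0, 0, 20], [-41, 0, -2, 0, 0, 0, 20], [-48, 0, -2, 0, 0, 0, 20], [-54, 0, -2, 0, 0, 0, 20], [-60, 0, -2, 0, 0, 0, 20]]

```text
clock: 52.75
tool_pos: [0.4046, 0.2082, 0.0725]
ee_rot: [-2.222, -2.221, 0.0]
wrist_force: [-0.1, -1.1, -7.9]
width: 0.0352
finger_force: 60.0
```

Emit:
servo_tool:
  increments:
    - [[-6, 0, 0, 0, 0, 0, 20], [-12, 0, 0, 0, 0, 0, 20], [-20, 0, 0, 0, 0, 0, 20], [-30, 0, 0, 0, 0, 0, 20], [-40, 0, 0, 0, 0, 0, 20], [-50, 0, 0, 0, 0, 0, 20], [-58, 0, 0, 0, 0, 0, 20], [-60, 0, 0, 0, 0, 0, 20], [-60, 0, 0, 0, 0, 0, 20], [-60, 0, 0, 0, 0, 0, 20]]

```text
clock: 53.75
tool_pos: [0.4048, 0.149, 0.0727]
ee_rot: [2.222, 2.221, 0.001]
wrist_force: [0.4, 0.1, -6.9]
width: 0.035
finger_force: 60.0
```

```bash
python3 stoptop.py
```

```text
[0.40483445 0.14900249 0.07265922] [ 0.41348819  0.14233026 -6.8734275 ] 0.03495595160118535
5258 [0.40469868 0.14966388 0.11377114]
```

Emit:
servo_tool:
  increments:
    - [[0, 0, 4, 0, 0, 0, 20], [0, 0, 9, 0, 0, 0, 20], [0, 0, 13, 0, 0, 0, 20], [0, 0, 16, 0, 0, 0, 20], [0, 0, 18, 0, 0, 0, 20], [0, 0, 19, 0, 0, 0, 20], [0, 0, 19.5, 0, 0, 0, 20], [0, 0, 19.5, 0, 0, 0, 20], [0, 0, 19.5, 0, 0, 0, 20], [0, 0, 19.5, 0, 0, 0, 20]]

```text
clock: 54.8
tool_pos: [0.4047, 0.1489, 0.0532]
ee_rot: [2.221, 2.221, 0.0]
wrist_force: [-0.2, 0.4, -6.9]
width: 0.0349
finger_force: 60.0
```

Emit:
servo_tool:
  increments:
    - [[0, 0, 0, 0, 0, 0, 60], [0, 0, 0, 0, 0, 0, 90], [0, 0, 0, 0, 0, 0, 100], [0, 0, 0, 0, 0, 0, 100], [0, 0, 0, 0, 0, 0, 100], [0, 0, -20, 0, 0, 0, 100], [0, 0, -60, 0, 0, 0, 100], [0, 0, -105, 0, 0, 0, 100], [0, 0, -150, 0, 0, 0, 100], [0, 0, -180, 0, 0, 0, 100]]

```text
clock: 55.8
tool_pos: [0.4053, 0.1491, 0.2362]
ee_rot: [2.221, 2.22, 0.005]
wrist_force: [1.0, 0.5, -0.3]
width: 0.0921
finger_force: 0.0
```

Emit:
servo_tool:
  increments:
    - [[-40, 0, 0, 0, 0, 0, 100], [-85, 0, 0, 0, 0, 0, 100], [-130, 0, 0, 0, 0, 0, 100], [-175, 0, 0, 0, 0, 0, 100], [-220, 0, 0, 0, 0, 0, 100], [-260, 0, 0, 0, 0, 0, 100], [-290, 0, 0, 0, 0, 0, 100], [-300, 0, 0, 0, 0, 0, 100], [-300, 0, 0, 0, 0, 0, 100], [-300, 0, 0, 0, 0, 0, 100]]

```text
clock: 56.8
tool_pos: [0.4045, -0.1503, 0.2329]
ee_rot: [-2.221, -2.221, -0.0]
wrist_force: [-0.4, 0.4, -0.1]
width: 0.0919
finger_force: 0.0
```

Run:
```python
from h import *
from lev import levers
s=status.sense(); print(s["tool_pos"],s["clock"])
i,d=capture("scene"); cv2.imwrite("pics/s15.png",cv2.resize(i[100:400,110:510],None,fx=2,fy=2))
print("tray",levers("pics/t15.png","top",(.44,-.35),(.63,-.19)))
K,T=cal("top"); i,d=capture("top"); p=pts(d,K,T); z=p[...,2]
m=(np.linalg.norm(p[...,:2]-[.405,.15],axis=-1)<.035)&(z>.085); print("stop",p[m].min(0),p[m].max(0))
m=(abs(p[...,0]-.617)<.07)&(abs(p[...,1]-.173)<.07)&(z>.03); print("flap z",np.percentile(z[m],[5,50,95]),m.sum())
```

```text
[ 0.40449766 -0.15031424  0.23293717] 56.8
tray [([0.5624, -0.2397, 0.0317], 26, ((562.988525390625, -239.565185546875), (45.52907180786133, 27.884780883789062), 1.9011517763137817)), ([0.559, -0.293, 0.0339], 28, ((559.1036376953125, -292.29803466796875), (27.5029296875, 44.35270309448242), 85.72592163085938)), ([0.4895, -0.2585, 0.0327], 29, ((489.4695739746094, -256.56494140625), (42.51068115234375, 26.14938735961914), 89.1012191772461))]
stop [0.38717455 0.12979973 0.08571896] [0.42314257 0.16579122 0.10027683]
flap z [0.03918729 0.04337062 0.04758465] 3522
```

View pics/s15.png

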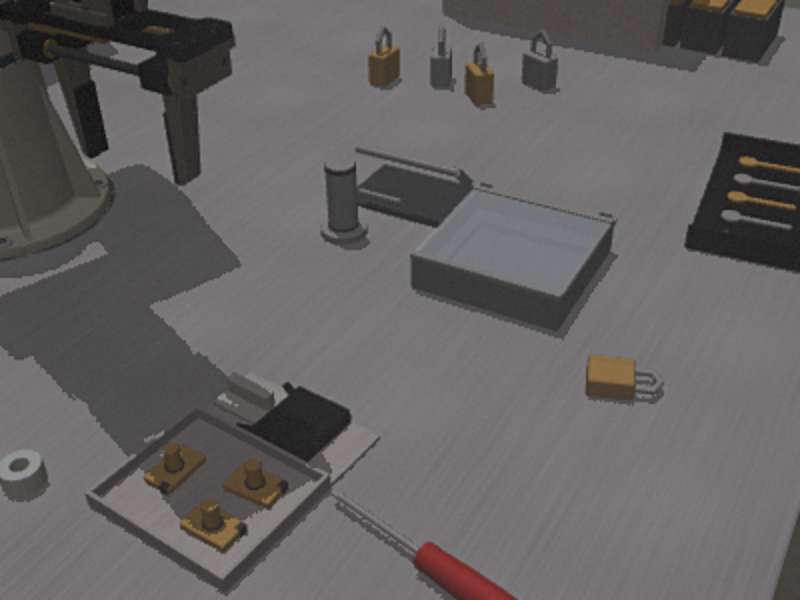

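The stop is upright at (342,200), the flap shut, three levers in the tray and the gauge in the holder. One quick check that the gauge is fully home.

```bash
python3 gau.py
python3 - <<'E'
from h import *
H=np.array([.5201,-.1556]); th=-.092; Rk=np.array([[np.cos(th),-np.sin(th)],[np.sin(th),np.cos(th)]])
for n in("top","wrist"):
    K,T=cal(n); i,d=capture(n); p=pts(d,K,T); z=p[...,2]; L=(p[...,:2]-H)@Rk*1000
    m=(z>.022)&(z<.032)&(abs(L[...,1])<25)&(L[...,0]<3)&(L[...,0]>-80); q=L[m]
    print(n,len(q),len(q) and np.percentile(q,[1,99],axis=0).round(1).tolist(), len(q) and cv2.minAreaRect(q.astype(np.float32)))
E
```

```text
[ 0.40471269 -0.14999282  0.23305124] [-2.21956637e+00 -2.22299571e+00 -2.49564984e-04] 0.09224626297594175 [-0.37433019 -0.94177434 -0.15767378]
rib 514 0.026155683490564907 [[-50.0, -4.4], [-27.2, 1.1], [-5.7, 6.5]] ((-27.92534637451172, 0.9108119010925293), (11.8312349319458, 45.63459014892578), 89.93461608886719)
top 45 [[-33.1, -6.5], [-1.9, 5.6]] ((-22.04924201965332, -0.7732234001159668), (40.256141662597656, 11.970964431762695), 2.3569529056549072)
wrist 633 [[-51.1, -4.8], [-2.7, 7.1]] ((-26.617908477783203, 1.1438841819763184), (12.285090446472168, 49.71971130371094), 89.69063568115234)
```

Rib centre is 26.6 mm behind the home point (26 nominal), 1 mm off laterally and square to the slot: home. Handing in.

```bash
python3 -c "
from station import ticket
print(ticket.job_done())"
```

```text
the job is handed in; nothing more can be done
None
```

The job is handed in and no verdict was shown: by my last camera checks all three levers are in the kit tray, the gauge is within about 1 mm of home, the flap is shut and the stop stands upright on the counter; the stop slipped from the grip once early on and was re-gripped.

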